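Lock the rub tester's carriage and hold a sample flush on its sloped stage

ROBOT

A 6-joint arm with a two-finger parallel gripper is mounted at the origin on the work surface. World frame = base frame: x ahead of the robot, y to its left, z up, the work surface at z = 0. Lengths are in m, angles in degrees, forces in N, time in s.
With the tool pointing down it reaches from about 0.4 to 0.825 m from the base axis. Payload 7 kg.
Tool frame: the origin (TCP) lies midway between the tips of the shut fingers; the grasp point (between the pads) lies 19 mm behind it (ctrl.grasp_offset is the distance from the TCP to the grasp point, in m); z points along the fingers, x is the direction in which the jaws open and shut, and the axes are right-handed (so a half turn about z gives the same grasp; the last joint's range is limited). The gripper opens to 88 mm and grips with 3 to 60 N. Pads are 19 mm wide; open, the fingers measure 130 mm over their backs; the gripper's body (78 mm by 193 mm) begins 47 mm behind the grasp point.
Start: joints at [-55.972, 20.546, 0.682, 0, -70.136, -16.507], TCP at [0.203, -0.644, 0.227] pointing down, gripper open.
Joint ranges: [-176.03, 176.03], [-82.01, 121.73], [-58.28, 71.71], [-173.87, 95.51], [-174.79, -0.11], [-173.66, 173.66]. Speed limits (degrees/s): [136.94, 136.94, 172.46, 180, 180, 180].

INTERFACE

Orientations are given as [roll, pitch, yaw] about the fixed x, y, z axes, in that order (R = Rz(yaw) Ry(pitch) Rx(roll)).
In Python, from plant import sensors, snapshot, order, ctrl gives the robot as it stands.
- The arm moves only by the tool send_rows, never from a script. Its argument "commands" is a list of rows, each a list of 3 entries, a list of its own where there are three numbers: the closure, from 0 (fully open) to 1 (shut), then the shift along the world's x, y, z in units of 0.25 m (1.0 is 0.25 m), then the turn, a rotation vector about the world's x, y, z in units of 360 degrees (1.0 is 360 degrees). In form: [[hand, [x, y, z], [ax, ay, az]], ...]. A call has 1 to 12 rows; each row shifts and turns the pose as measured when the row begins; what a row does not reach is not made up. A row lasts 1/10 s, in which the tool goes at most 50 mm and 8.59 degrees, less where a joint would pass 70% of its speed; a pose out of reach is approached as far as the arm can. A call with a number of a shift or a turn outside -1 to 1 is refused whole. A call with a gripper value outside its range is refused whole. The fingers move at their own pace and stop on an object; the grip force is fixed at half the most. Time passes only in rows, so rows that do not move let the fingers close. It gives the time, the measured TCP pose, the force and the opening at its end, in the units of the state.
- sensors.get_obs(): the state, without advancing time (a new reading comes with each control period).
- snapshot(name): name is "scene" or "top" or "wrist"; returns a dict with "color" (420x560x3 uint8, blue, green, red), "z_map" (420x560 float32, m along the optical axis (not along the pixel's ray), 0 where there is no reading), "mtx" (3x3 intrinsics, pixels), "xyz" and "attitude" of the camera in the world. Camera axes: x right, y down, z forward; pixel columns grow to the right and rows downward; lengths in m; the calibration is good to about 2 mm. The wrist camera is an equidistant fisheye: a pixel r from the principal point sees the ray r / f radians off the axis. A picture is of the moment at which its call begins.
- order.close_job(): hands the job in, once; it reports no verdict.
The state is a dict: "clock": time; "joint_pos": joint angles; "qvel": joint speeds; "tau": joint torques, N m; "tool_pos": TCP position; "orientation": TCP orientation; "force": force on the tool from outside, world axes, zero at the start; "moment": the same for the moment, N m; "opening": finger opening in m.
Only numpy, scipy, OpenCV 4.12 (cv2) and the standard library are available. Lean on these libraries where they do the work, as an engineer would, in place of code of your own. Each camera call takes 0.05 s, during which the arm holds its last target.

TASK

Lock the rub tester's carriage where it stands by turning its clamp knob clockwise all the way to the stop. Then take the sample with the orange grip from the tray, leaving the blue and grey ones where they lie, tilt it to match the sloped white stage face, and press it flush, centred and square on the dark pad so that the sprung face goes down about half of its travel. Finish while still gripping the sample and holding it pressed there; do not let go.

Things in the scene. Friction and masses are not known exactly. Their poses are not given: they have to be found in the camera images.
- clamp_grip (a point): clamp knob of the rub tester (steel bed 320 x 260 mm): black bar knob on a grey pedestal, on the robot's side of the sloped white stage, axis vertical. Point on its axis at grip height; x runs along the bar, pinch across y; the axes turn with it. Bar 46 mm long, 14 mm thick, 30 mm high (top 7 mm above this point, foot 23 mm below, on a disc 48 mm across).
- clamp (a joint): angle of the clamp knob, rad: grows as it is turned clockwise seen from above; starts between 0 and 0.4 (carriage loose), stop at 1.4 (carriage locked, holds over 20 N). Friction about 0.15 N m; it stays where it is left.
- carriage_mid (a point): top centre of the aluminium carriage (120 x 105 mm) that carries the stage and slides along the bed's y direction; while the clamp is loose about 1 N moves it. It must stay where it is.
- face (a point): centre of the white stage face (110 x 92 mm, dark pad 74 x 64 mm in its middle), about 105 mm up. z: outward normal; x: level, along the bed away from the robot. The face is tilted about x by 0.18 to 0.5 rad, looking up and to the robot's right (-y); the tilt is stiff. Sprung along its normal: 10 mm travel, starts at 3 N, then 1 N per mm (8 N half way, 13 N at the bottom).
- stage (a joint): how far the sprung stage face is pressed in along its normal, m: 0 free, 0.010 bottomed
- sample_orange: the sample to use: aluminium slide 70 (x) x 60 (y) x 6 mm (z), with an upright orange grip rib in its middle, 14 mm thick along x, 40 mm long along y, top 48 mm above the underside. Origin: centre of the underside, z up to the rib. 100 to 200 g. Lies flat in a steel tray (floor 4 mm, rim 12 mm high) in any of three places 95 mm apart.
- sample_blue: same shape with a blue rib; leave it in the tray
- sample_grey: same shape with a grey rib; leave it in the tray
Not all that is in view belongs to the job. What is shaped like the sample_orange but green or purple is not meant.

How it is judged:
By the outcome, as a careful person would: the job done as asked, in the order asked, and still so for the second after the job is handed in, while the arm keeps its last pose, push and grip.
It also fails if it takes over 58 s, if anything falls off the work surface, if the arm or the gripper's body presses on something with over 40 N, if the wrist force passes 120 N, or if a joint passes its speed limit or range.

## Working session

There is one attempt and no reset: what is moved stays moved. The work goes in short steps, Python scripts to look and compute and a tool call to move; the robot and the scene stay as the last step left them, time stands still between calls to the robot, and variables do not carry over. Pictures are saved under pics/ and viewed, and the job is handed in when it is done.

Besides the shell and the picture viewer there is one more tool, called after "Emit:" by a JSON object that holds its "api" and its "payload", one argument or row to a line. send_rows: Moves the arm, as the interface text tells. Its arguments: {"type":"object","properties":{"commands":{"type":"array","items":{"type":"array"}}},"required":["commands"]}

```bash
ls -la; mkdir -p pics; python3 - <<'E'
from plant import sensors, snapshot, order, ctrl
import cv2,numpy as np
print(sensors.get_obs()); print([a for a in dir(ctrl) if a[0]!='_'], ctrl.grasp_offset)
for n in ["scene","top","wrist"]:
    s=snapshot(n); cv2.imwrite(f"pics/{n}0.png",s["color"]); np.savez(f"pics/{n}0.npz",**s)
    print(n,s["mtx"].tolist(),s["xyz"],s["attitude"])
E
```

```text
total 12
drwxr-xr-x  3 agent agent 4096 Dec  6 21:01 .
drwxr-xr-x 23 root  root  4096 Dec  6 21:01 ..
drwxr-xr-x  2 agent agent 4096 Dec  6 21:01 pics
{'clock': 0.0, 'joint_pos': array([-5.59714680e+01,  2.05919877e+01,  6.34181750e-01, -2.10974335e-02,
       -7.01369193e+01, -1.65060947e+01]), 'qvel': array([-0.0498462 , -0.06310261, -0.0501796 ,  0.0021089 , -0.05732169,
        0.06702112]), 'tau': array([-4.32962734e-04, -5.82717025e+01,  2.93055689e+01,  6.99732721e+00,
        6.94759452e-03, -1.13790884e-04]), 'tool_pos': array([ 0.20304854, -0.64321608,  0.22561649]), 'orientation': array([-1.79992100e+02, -9.64569409e-02,  1.07515246e+02]), 'force': array([-0.23957189, -0.365687  ,  0.61457254]), 'moment': array([ 0.00140043, -0.0119969 ,  0.01316701]), 'opening': 0.08765601346762714}
['PlanningError', 'grasp_offset'] 0.0188
scene [[443.6496428138292, 0.0, 274.70808863779627], [0.0, 443.6496428138292, 208.78723867753686], [0.0, 0.0, 1.0]] [ 0.87120176 -0.51953484  0.77269695] [-1.39977588e+02 -9.68634344e-02  3.72828498e+01]
top [[395.5349304718434, 0.0, 279.10218003720615], [0.0, 395.5349304718434, 207.10952417327164], [0.0, 0.0, 1.0]] [ 0.44030328 -0.0417041   0.93841533] [-173.02517183   -1.64311021  -88.35930512]
wrist [[325.19226210127806, 0.0, 281.23556739260687], [0.0, 325.19226210127806, 210.20177329169942], [0.0, 0.0, 1.0]] [ 0.13133482 -0.66642604  0.3836032 ] [ 1.63839585e+02 -1.02775542e-01  1.07544384e+02]
```

View pics/scene0.png

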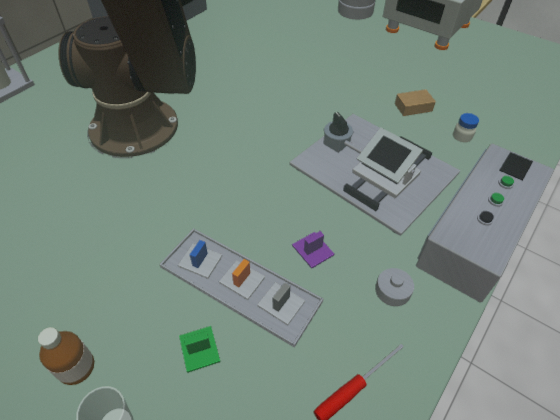

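View pics/top0.png

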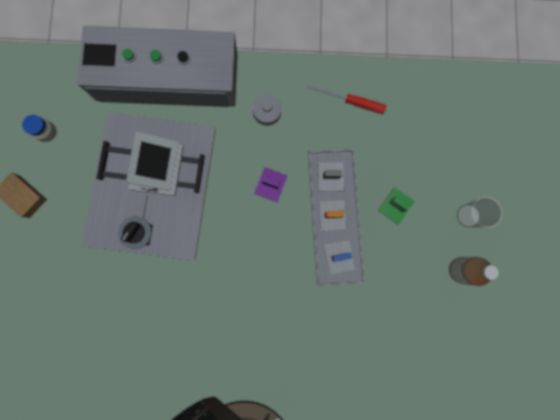

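View pics/wrist0.png

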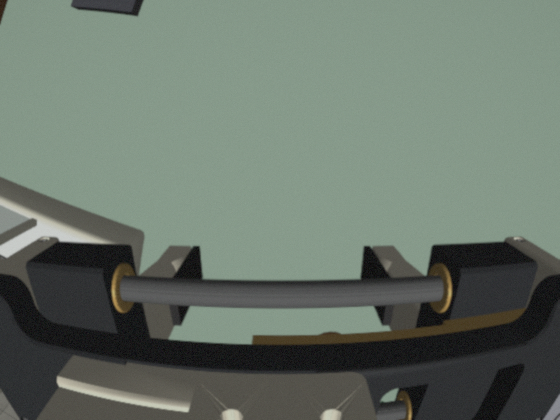

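```bash
cat > h.py <<'E'
import cv2,numpy as np
from scipy.spatial.transform import Rotation as R
def load(n):
    d=np.load(f"pics/{n}.npz"); return {k:d[k] for k in d}
def rot(a): return R.from_euler('xyz',a,degrees=True).as_matrix()
def ray(s,u,v):
    K=s["mtx"]; return np.stack([(np.asarray(u)-K[0,2])/K[0,0],(np.asarray(v)-K[1,2])/K[1,1],np.ones_like(u,float)],-1)@rot(s["attitude"]).T
def onz(s,u,v,z):
    d=ray(s,np.asarray(u,float),np.asarray(v,float)); return s["xyz"]+d*((z-s["xyz"][2])/d[...,2])[...,None]
def cloud(s):
    h,w=s["z_map"].shape; u,v=np.meshgrid(np.arange(w),np.arange(h))
    P=s["xyz"]+ray(s,u.astype(float),v.astype(float))*s["z_map"][...,None]; P[s["z_map"]==0]=np.nan; return P
def proj(s,p):
    q=(np.asarray(p)-s["xyz"])@rot(s["attitude"]); K=s["mtx"]
    return q[...,:2]/q[...,2:]*K[0,0]+K[:2,2]
E
python3 - <<'E'
from h import *
for n in ["scene0","top0"]:
    s=load(n);P=cloud(s)
    for (u,v) in ([(230,200),(240,270),(386,152),(337,132),(320,160),(120,350)] if n=="scene0" else [(250,300),(335,215),(333,222),(155,162),(135,232),(132,230),(180,240),(240,240)]): print(n,u,v,P[v,u].round(4))
s=load("top0");c=s["color"]
cv2.imwrite("pics/c1.png",cv2.resize(c[100:270,75:225],None,fx=3.5,fy=3.5,interpolation=cv2.INTER_CUBIC))
cv2.imwrite("pics/c2.png",cv2.resize(c[140:295,295:425],None,fx=3.8,fy=3.8,interpolation=cv2.INTER_CUBIC))
s=load("scene0");c=s["color"]
cv2.imwrite("pics/c3.png",cv2.resize(c[100:230,285:465],None,fx=4,fy=4,interpolation=cv2.INTER_CUBIC))
E
```

```text
scene0 230 200 [ 0.3785 -0.0417 -0.0038]
scene0 240 270 [ 0.545  -0.1981  0.0517]
scene0 386 152 [0.6268 0.2107 0.1008]
scene0 337 132 [0.4901 0.2302 0.0748]
scene0 320 160 [0.4839 0.1734 0.0218]
scene0 120 350 [ 0.4587 -0.4339 -0.0005]
top0 250 300 [ 0.3369 -0.0041  0.0019]
top0 335 215 [ 0.5355 -0.191   0.0521]
top0 333 222 [ 0.5232 -0.1933  0.0109]
top0 155 162 [0.6315 0.2051 0.1045]
top0 135 232 [0.4819 0.2426 0.0863]
top0 132 230 [0.4849 0.2423 0.1066]
top0 180 240 [0.4698 0.1605 0.0221]
top0 240 240 [0.4747 0.0246 0.0014]
```

View pics/c1.png

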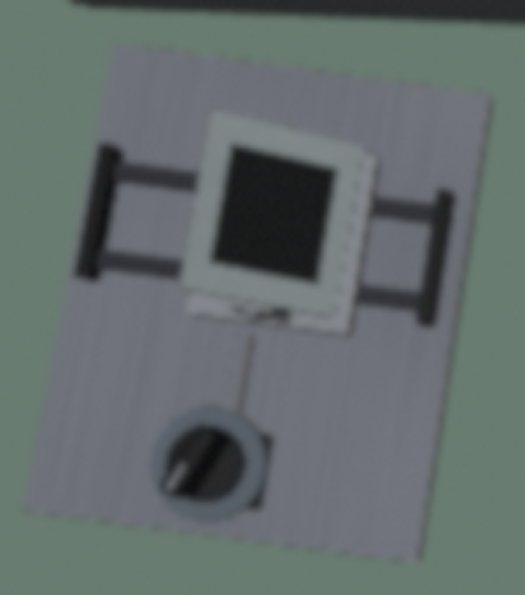

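View pics/c2.png

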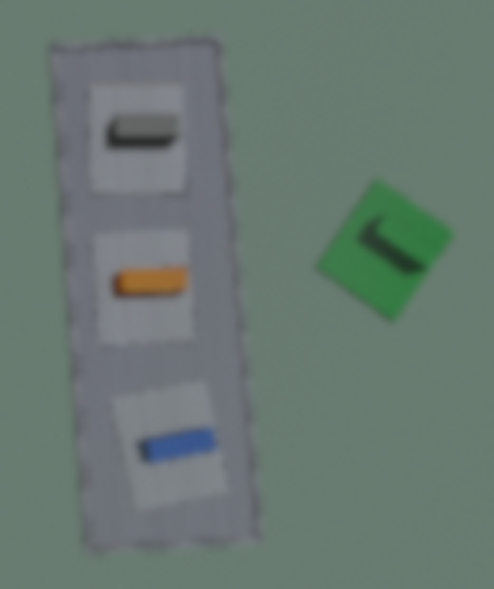

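View pics/c3.png

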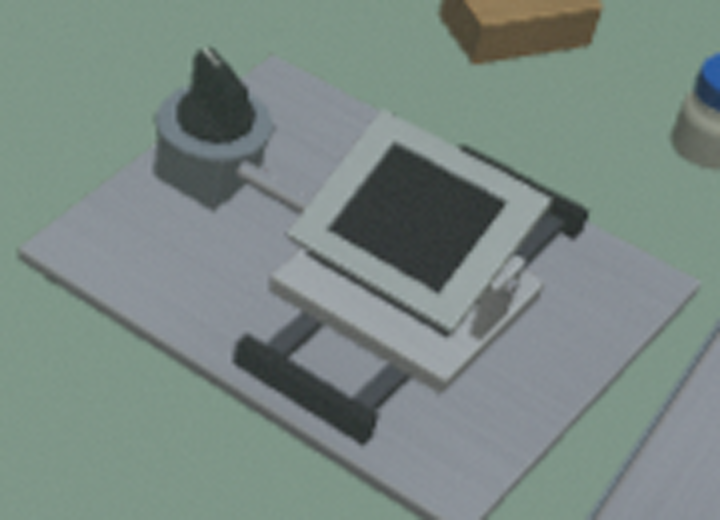

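```bash
cat > meas.py <<'E'
from h import *
np.set_printoptions(precision=4,suppress=True)
def plane(Q):
    Q=Q[np.isfinite(Q).all(1)]
    for _ in range(5):
        c=Q.mean(0); n=np.linalg.svd(Q-c,full_matrices=False)[2][2]; n*=np.sign(n[2]); d=(Q-c)@n
        sd=d.std(); Q=Q[abs(d)<2.5*sd]
    return c,n,sd
def face(nm,seed):
    s=load(nm); c=s["color"]; g=cv2.cvtColor(c,cv2.COLOR_BGR2GRAY)
    out={}
    m=(g<62).astype(np.uint8); n,l=cv2.connectedComponents(m,connectivity=4); pad=(l==l[seed[1],seed[0]]).astype(np.uint8)
    cnt=max(cv2.findContours(pad,cv2.RETR_EXTERNAL,cv2.CHAIN_APPROX_NONE)[0],key=cv2.contourArea)
    print(nm,"pad area",cv2.contourArea(cnt), cv2.boundingRect(cnt))
    P=cloud(s); pe=cv2.erode(pad,np.ones((3,3)))>0
    cc,nn,sd=plane(P[pe]); print(" plane",cc,nn,"sd",sd,"n",pe.sum(),"tilt",np.degrees(np.arccos(nn[2])))
    q=cv2.approxPolyDP(cv2.convexHull(cnt),0.06*cv2.arcLength(cnt,True),True)[:,0,:].astype(float)
    print(" quad",q.tolist())
    M=cv2.moments(cnt); cen=np.array([[M["m10"]/M["m00"],M["m01"]/M["m00"]]])
    d=ray(s,cen[:,0],cen[:,1]); print(" cen px",cen,"3d",s["xyz"]+d*((cc-s["xyz"])@nn/(d@nn))[:,None])
    d=ray(s,q[:,0],q[:,1]); Q=s["xyz"]+d*((cc-s["xyz"])@nn/(d@nn))[:,None]; print(Q, [np.linalg.norm(Q[i]-Q[i-1]).round(4) for i in range(4)])
    return s,P,c,g
if __name__=="__main__":
    face("top0",(155,162)); face("scene0",(386,152))
    for nm,box in(("top0",(105,260,85,205)),("scene0",(100,200,300,360))):
        s=load(nm);P=cloud(s);a,b,c,d=box
        T=P[a:b,c:d].reshape(-1,3); k=T[(T[:,2]>0.085)&(T[:,0]<0.54)]
        print(nm,"knob pts",len(k),k.mean(0),k[:,2].max()); 
        u=np.linalg.svd((k-k.mean(0))[:,:2])[2][0]; print(" dir deg",np.degrees(np.arctan2(u[1],u[0])))
    # orange
    for nm in("top0","scene0"):
        s=load(nm);P=cloud(s);hsv=cv2.cvtColor(s["color"],cv2.COLOR_BGR2HSV)
        m=cv2.inRange(hsv,(8,130,110),(22,255,255))
        n,l,st,ce=cv2.connectedComponentsWithStats(m)
        for i in range(1,n):
            if st[i,4]>20: print(nm,"orange",st[i],ce[i])
E
python3 meas.py
```

```text
top0 pad area 880.5 (136, 143, 34, 37)
 plane [0.6337 0.2097 0.1048] [-0.0449 -0.4396  0.8971] sd 0.0014077709820558228 n 801 tilt 26.223587256606656
 quad [[142.0, 143.0], [169.0, 149.0], [164.0, 179.0], [136.0, 173.0]]
 cen px [[152.7903 160.9021]] 3d [[0.6336 0.2098 0.1048]]
[[0.6686 0.2313 0.1171]
 [0.6643 0.1805 0.092 ]
 [0.5977 0.1871 0.0919]
 [0.6036 0.239  0.1176]] [np.float64(0.0654), np.float64(0.0568), np.float64(0.067), np.float64(0.0583)]
scene0 pad area 757.0 (368, 137, 43, 36)
 plane [0.6349 0.2087 0.1012] [-0.0449 -0.436   0.8988] sd 0.0015180062976694198 n 654 tilt 25.993409721096317
 quad [[383.0, 137.0], [410.0, 151.0], [394.0, 172.0], [368.0, 157.0]]
 cen px [[388.9201 153.8855]] 3d [[0.635  0.2087 0.1012]]
[[0.6025 0.237  0.1134]
 [0.6717 0.231  0.1139]
 [0.6663 0.1783 0.0881]
 [0.5981 0.1854 0.0881]] [np.float64(0.0576), np.float64(0.0694), np.float64(0.0589), np.float64(0.0686)]
top0 knob pts 208 [0.4809 0.2473 0.1025] 0.11010741586665973
 dir deg 151.57518636989823
scene0 knob pts 152 [0.4845 0.2451 0.0982] 0.10641250776026523
 dir deg -26.60471995935874
top0 orange [326 211  17   6  85] [334.4588 213.7647]
scene0 orange [387  25  12   8  37] [392.1892  29.2973]
scene0 orange [435  41  14   9  40] [441.675  46.075]
scene0 orange [233 259  16  28 176] [239.5795 270.6307]
scene0 orange [ 46 345  25  21 282] [ 57.0319 356.1738]
```

```bash
python3 - <<'E'
from meas import *
for nm,box in(("top0",(205,260,105,165)),("scene0",(100,160,315,360))):
    s=load(nm);P=cloud(s);a,b,c,d=box
    T=P[a:b,c:d].reshape(-1,3)
    for th in(.09,.095,.1):
        k=T[(T[:,2]>th)&(T[:,0]<0.53)]; q=k[:,:2]
        r=cv2.minAreaRect((q*1000).astype(np.float32)); print(nm,th,len(k),k.mean(0),"rect",r, "z95",np.percentile(k[:,2],95))
    cl=T[(abs(T[:,0]-.483)<.03)&(abs(T[:,1]-.245)<.03)]; print(np.histogram(cl[:,2],bins=np.arange(.02,.12,.005)))
for nm,box in(("top0",(140,295,295,370)),("scene0",(230,340,160,325))):
    s=load(nm);P=cloud(s);a,b,c,d=box
    hsv=cv2.cvtColor(s["color"],cv2.COLOR_BGR2HSV)
    m=cv2.inRange(hsv,(5,110,60),(24,255,255))>0
    M=np.zeros_like(m);M[a:b,c:d]=m[a:b,c:d]
    k=P[M]; print(nm,len(k),k[:,2].max(),np.percentile(k[:,2],[5,50,95])); k=k[k[:,2]>.044]
    print(" orange top",len(k),k.mean(0),cv2.minAreaRect((k[:,:2]*1000).astype(np.float32)))
    # pixel-based
    T=P[a:b,c:d].reshape(-1,3); 
s=load("top0");g=cv2.cvtColor(s["color"],cv2.COLOR_BGR2GRAY)
P=cloud(s); print("box height", P[60,190],P[60,110],"bottle top etc")
E
```

```text
top0 0.09 191 [0.4809 0.2477 0.1039] rect ((481.4569396972656, 249.1950225830078), (14.572819709777832, 45.34996795654297), 62.667564392089844) z95 0.10891739842242915
top0 0.095 173 [0.4812 0.248  0.1051] rect ((481.4800720214844, 249.199462890625), (14.546666145324707, 45.36222457885742), 63.50872039794922) z95 0.10900161404350157
top0 0.1 156 [0.4813 0.2485 0.1059] rect ((481.3362121582031, 249.2711639404297), (14.546666145324707, 45.04072570800781), 63.50872039794922) z95 0.10904731835775558
(array([125,  18,   7,   6,   6,   1,   3,   0,   9, 246,  85, 148,  18,
        17,  18,  17,  42, 113,   1]), array([0.02 , 0.025, 0.03 , 0.035, 0.04 , 0.045, 0.05 , 0.055, 0.06 ,
       0.065, 0.07 , 0.075, 0.08 , 0.085, 0.09 , 0.095, 0.1  , 0.105,
       0.11 , 0.115]))
scene0 0.09 128 [0.4841 0.2457 0.1001] rect ((483.7008972167969, 248.51197814941406), (15.727312088012695, 47.12354278564453), 62.06132125854492) z95 0.10506865397021546
scene0 0.095 106 [0.4833 0.2466 0.1018] rect ((483.7008972167969, 248.51197814941406), (15.727312088012695, 47.12354278564453), 62.06132125854492) z95 0.1
[... 173 characters left out ...]
61004148846
(array([ 68,  36,  35,  43,  38,  38,  17,   7,  65, 129,  94,  35,  22,
        24,  22,  27,  70,   9,   0]), array([0.02 , 0.025, 0.03 , 0.035, 0.04 , 0.045, 0.05 , 0.055, 0.06 ,
       0.065, 0.07 , 0.075, 0.08 , 0.085, 0.09 , 0.095, 0.1  , 0.105,
       0.11 , 0.115]))
top0 102 nan [nan nan nan]
 orange top 98 [ 0.539  -0.1904  0.0529] ((538.8399047851562, -190.9912872314453), (11.961004257202148, 37.136417388916016), 1.6182087659835815)
scene0 300 nan [nan nan nan]
 orange top 141 [ 0.5417 -0.1931  0.0494] ((540.6123046875, -192.3777313232422), (13.661591529846191, 40.01229476928711), 5.146712779998779)
box height [0.8661 0.1445 0.1009] [0.8566 0.3182 0.1045] bottle top etc
```

Emit:
{"api": "send_rows", "payload": {
  "commands": [
    [0,[0.09,0.17,0],[0,0,0.02]],
    [0,[0.09,0.17,0],[0,0,0.02]]
  ]
}}

```text
clock: 0.35
tool_pos: [0.2462, -0.5597, 0.2229]
orientation: [-179.9, -0.3, 121.9]
force: [1.1, 0.2, 0.6]
opening: 0.0879
```

```bash
cat > st.py <<'E'
from plant import sensors
import numpy as np; np.set_printoptions(precision=4,suppress=True)
o=sensors.get_obs()
for k in o:
    if k not in("qvel","tau"): print(k,np.round(o[k],4))
E
python3 st.py
```

```text
clock 0.35
joint_pos [-47.9505  14.9088  -7.8562   0.0465 -67.505  -10.1732]
tool_pos [ 0.2462 -0.5597  0.2229]
orientation [-179.9101   -0.2582  121.894 ]
force [1.0653 0.2081 0.5641]
moment [ 0.0104 -0.199  -0.0236]
opening 0.0879
```

Emit:
{"api": "send_rows", "payload": {
  "commands": [
    [0,[0.1,0.16,0.01],[0,0,0.023]],
    [0,[0.1,0.16,0.01],[0,0,0.023]],
    [0,[0.1,0.16,0.01],[0,0,0.023]],
    [0,[0.1,0.16,0.01],[0,0,0.023]],
    [0,[0.1,0.16,0.01],[0,0,0.023]],
    [0,[0.1,0.16,0],[0,0,0.023]],
    [0,[0.1,0.16,0],[0,0,0.023]],
    [0,[0.1,0.16,0],[0,0,0.023]],
    [0,[0.1,0.16,0],[0,0,0.023]],
    [0,[0,0.19,0],[0,0,0.023]],
    [0,[0,0.19,0],[0,0,0.023]]
  ]
}}

```text
clock: 1.45
tool_pos: [0.477, -0.0849, 0.234]
orientation: [-179.9, -0.4, -143.7]
force: [1.3, 0.3, 0.3]
opening: 0.0876
```

Emit:
{"api": "send_rows", "payload": {
  "commands": [
    [0,[0,0.19,0],[0,0,0.021]],
    [0,[0,0.19,0],[0,0,0.021]],
    [0,[0,0.19,0],[0,0,0.021]],
    [0,[0,0.19,0],[0,0,0.01]],
    [0,[0,0.19,0],[0,0,0]],
    [0,[0,0.15,0],[0,0,0]],
    [0,[0,0,0],[0,0,0]]
  ]
}}

```text
clock: 2.15
tool_pos: [0.4738, 0.2065, 0.234]
orientation: [-179.9, -0.3, -115.6]
force: [0.5, -0.7, -1.1]
opening: 0.0874
```

```bash
cat > pic.py <<'E'
import sys
from plant import snapshot,sensors
import cv2,numpy as np
for n in sys.argv[2:]:
    s=snapshot(n); cv2.imwrite(f"pics/{n}{sys.argv[1]}.png",s["color"]); np.savez(f"pics/{n}{sys.argv[1]}.npz",**s)
E
python3 pic.py 1 wrist; python3 st.py
```

```text
clock 2.2
joint_pos [ 45.3741   5.2816 -18.4416   0.2092 -66.5241  18.931 ]
tool_pos [0.4735 0.2049 0.2339]
orientation [-179.8991   -0.2962 -115.6113]
force [-0.1376  0.7732  0.527 ]
moment [-0.0306  0.1278 -0.0127]
opening 0.0876
```

View pics/wrist1.png

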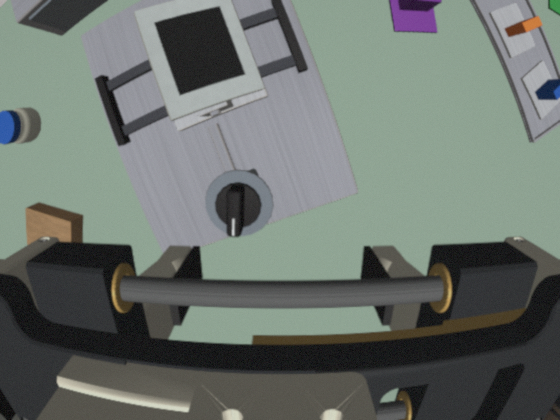

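```bash
cat >> h.py <<'E'
def fray(s,u,v):
    K=s["mtx"]; x=np.asarray(u,float)-K[0,2]; y=np.asarray(v,float)-K[1,2]; r=np.hypot(x,y); th=r/K[0,0]
    k=np.where(r>1e-9,np.sin(th)/np.maximum(r,1e-9),0)
    return np.stack([x*k,y*k,np.cos(th)],-1)@rot(s["attitude"]).T
def fonz(s,u,v,z):
    d=fray(s,u,v); return s["xyz"]+d*((z-s["xyz"][2])/d[...,2])[...,None]
def fcloud(s):
    h,w=s["z_map"].shape; u,v=np.meshgrid(np.arange(w),np.arange(h)); d=fray(s,u,v)
    ax=rot(s["attitude"])[:,2]; P=s["xyz"]+d*(s["z_map"]/(d@ax))[...,None]; P[s["z_map"]==0]=np.nan; return P
E
python3 - <<'E'
from meas import *
s=load("wrist1");P=fcloud(s)
T=P[165:245,195:280].reshape(-1,3)
for th in (.09,.1):
    k=T[T[:,2]>th]; print(len(k),k.mean(0),cv2.minAreaRect((k[:,:2]*1000).astype(np.float32)),np.percentile(k[:,2],[50,95]))
g=cv2.cvtColor(s["color"],cv2.COLOR_BGR2GRAY)
hh=P[165:245,195:280,2]; print(np.histogram(hh,bins=np.arange(.055,.12,.004)))
m=(g<62).astype(np.uint8); n,l=cv2.connectedComponents(m,connectivity=4); pad=(l==l[48,200]).astype(np.uint8)
print("pad",pad.sum(),cv2.boundingRect(pad)); c,nn,sd=plane(P[cv2.erode(pad,np.ones((3,3)))>0]); print(c,nn,sd)
cnt=max(cv2.findContours(pad,cv2.RETR_EXTERNAL,cv2.CHAIN_APPROX_NONE)[0],key=cv2.contourArea)[:,0,:]
d=fray(s,cnt[:,0],cnt[:,1]); Q=s["xyz"]+d*((c-s["xyz"])@nn/(d@nn))[:,None]
y=np.radians(-5.8); X=np.array([np.cos(y),np.sin(y),0]); X-=nn*(X@nn); X/=np.linalg.norm(X); Y=np.cross(nn,X)
q=np.stack([(Q-c)@X,(Q-c)@Y],1); r=cv2.minAreaRect((q*1000).astype(np.float32)); print(r, c+X*r[0][0]/1000+Y*r[0][1]/1000)
E
```

```text
801 [0.4838 0.2492 0.1042] ((482.575927734375, 250.80523681640625), (14.711170196533203, 45.12761306762695), 61.752811431884766) [0.1052 0.1067]
721 [0.4833 0.2499 0.1052] ((482.5369567871094, 250.78262329101562), (14.57426643371582, 45.08897399902344), 62.22447967529297) [0.1054 0.1068]
(array([   0,    2,  291, 1470,  190,  719,   25,   32,   27,   38,   27,
         62,  654,   14,    0,    0]), array([0.055, 0.059, 0.063, 0.067, 0.071, 0.075, 0.079, 0.083, 0.087,
       0.091, 0.095, 0.099, 0.103, 0.107, 0.111, 0.115, 0.119]))
pad 4824 (156, 8, 88, 86)
[0.6328 0.2106 0.1039] [-0.0451 -0.4423  0.8958] 0.0006989690530063391
((0.993133544921875, -0.9266185760498047), (61.88737869262695, 72.04215240478516), 89.98921966552734) [0.6337 0.2097 0.1035]
```

Emit:
{"api": "send_rows", "payload": {
  "commands": [
    [0,[0.03,0.15,0],[0,0,-0.006]],
    [0,[0.01,0.04,-0.1],[0,0,0]],
    [0,[0,0,-0.15],[0,0,0]],
    [0,[0,0,0],[0,0,0]]
  ]
}}

```text
clock: 2.6
tool_pos: [0.4836, 0.2516, 0.1707]
orientation: [-179.9, -0.2, -117.9]
force: [-0.3, -0.2, 0.4]
opening: 0.0875
```

```bash
python3 st.py
```

```text
clock 2.6
joint_pos [ 48.2069  11.011  -20.334    0.1963 -58.8531  13.7635]
tool_pos [0.4836 0.2516 0.1707]
orientation [-179.8843   -0.2324 -117.928 ]
force [-0.3262 -0.197   0.446 ]
moment [-0.1601  0.2918  0.0129]
opening 0.0875
```

Emit:
{"api": "send_rows", "payload": {
  "commands": [
    [0,[-0.003,-0.003,-0.14],[0,0,0]],
    [0,[0,0,-0.14],[0,0,0]],
    [0,[0,0,-0.06],[0,0,0]],
    [0,[0,0,0],[0,0,0]]
  ]
}}

```text
clock: 3.0
tool_pos: [0.4858, 0.2484, 0.0893]
orientation: [-179.7, -0.0, -118.0]
force: [-0.9, -0.5, 0.1]
opening: 0.0875
```

```bash
python3 st.py; python3 pic.py 2 wrist scene
```

```text
clock 3.0
joint_pos [ 47.8843  15.9126 -26.2179   0.4108 -47.8167  13.7964]
tool_pos [0.4858 0.2484 0.0893]
orientation [-179.6917   -0.0221 -118.0437]
force [-0.8722 -0.4868  0.0551]
moment [-0.0703  0.1833  0.019 ]
opening 0.0875
```

View pics/wrist2.png

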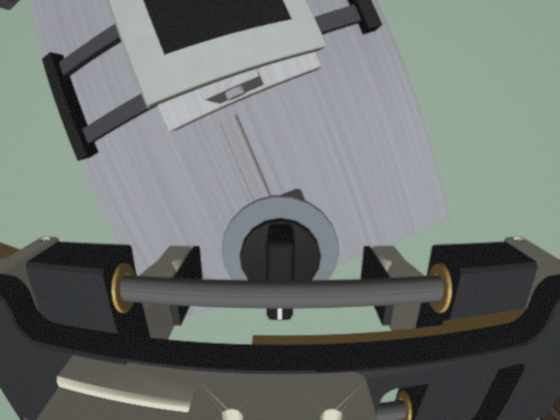

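Emit:
{"api": "send_rows", "payload": {
  "commands": [
    [0,[-0.012,0.008,-0.022],[0,0,0]],
    [0.5,[0,0,0],[0,0,0]],
    [1,[0,0,0],[0,0,0]],
    [1,[0,0,0],[0,0,0]],
    [1,[0,0,0],[0,0,0]],
    [1,[0,0,0],[0,0,0]]
  ]
}}

```text
clock: 3.7
tool_pos: [0.4862, 0.2535, 0.0912]
orientation: [-179.5, 0.6, -118.0]
force: [0.4, 0.1, -0.1]
opening: 0.053
```

```bash
python3 st.py
```

```text
clock 3.7
joint_pos [ 48.293   15.6307 -26.3762   0.5186 -47.2411  13.36  ]
tool_pos [0.4862 0.2535 0.0912]
orientation [-179.4515    0.6414 -117.9943]
force [ 0.446   0.0892 -0.073 ]
moment [-0.0587  0.1822  0.0072]
opening 0.053
```

```bash
cat > to.py <<'E'
import sys
from plant import sensors
from h import *
np.set_printoptions(precision=4,suppress=True)
# args x y z roll pitch yaw
a=list(map(float,sys.argv[1:]))
o=sensors.get_obs(); d=np.array(a[:3])-o["tool_pos"]
w=R.from_matrix(rot(a[3:])@rot(o["orientation"]).T).as_rotvec()
print("pose",o["tool_pos"],o["orientation"],"F",o["force"],"M",o["moment"],"open",o["opening"],"t",o["clock"],"j",o["joint_pos"])
print("shift units",d/.25,"turn units",w/(2*np.pi),"mm",d*1000,"deg",np.degrees(w))
E
python3 to.py .4825 .2505 .083 180 0 -118
```

```text
pose [0.4862 0.2535 0.0912] [-179.4515    0.6414 -117.9943] F [ 0.446   0.0892 -0.073 ] M [-0.0587  0.1822  0.0072] open 0.052965991197886995 t 3.7 j [ 48.293   15.6307 -26.3762   0.5186 -47.2411  13.36  ]
shift units [-0.0147 -0.012  -0.0328] turn units [-0.0009  0.0022 -0.    ] mm [-3.6754 -2.9909 -8.1912] deg [-0.3089  0.7854 -0.0027]
```

Emit:
{"api": "send_rows", "payload": {
  "commands": [
    [0.4,[-0.015,-0.012,-0.033],[-0.001,0.002,0]],
    [0.4,[0,0,0],[0,0,0]]
  ]
}}

```text
clock: 3.9
tool_pos: [0.4819, 0.2503, 0.0824]
orientation: [-180.0, -0.1, -118.0]
force: [0.0, -0.8, -2.0]
opening: 0.0522
```

```bash
python3 to.py .4825 .2505 .083 180 0 -118; python3 to.py .4825 .2505 .083 180 0 -118|head -1
```

```text
pose [0.4819 0.2503 0.0824] [-179.9658   -0.0637 -117.992 ] F [ 0.0385 -0.8454 -1.9552] M [-0.0577  0.1606 -0.004 ] open 0.052188649019425305 t 3.9 j [ 48.16    16.3035 -26.6616   0.0661 -47.0887  13.803 ]
shift units [0.0022 0.001  0.0026] turn units [ 0.0002  0.     -0.    ] mm [0.5533 0.2416 0.6376] deg [ 0.0723  0.0003 -0.008 ]
pose [0.4819 0.2503 0.0824] [-179.9658   -0.0637 -117.992 ] F [ 0.0385 -0.8454 -1.9552] M [-0.0577  0.1606 -0.004 ] open 0.052188649019425305 t 3.9 j [ 48.16    16.3035 -26.6616   0.0661 -47.0887  13.803 ]
```

Well positioned; close on the bar.

Emit:
{"api": "send_rows", "payload": {
  "commands": [
    [1,[0,0,0],[0,0,0]],
    [1,[0,0,0],[0,0,0]],
    [1,[0,0,0],[0,0,0]],
    [1,[0,0,0],[0,0,0]],
    [1,[0,0,0],[0,0,0]],
    [1,[0,0,0],[0,0,0]]
  ]
}}

```text
clock: 4.5
tool_pos: [0.4825, 0.251, 0.0819]
orientation: [-180.0, -0.0, -118.0]
force: [2.2, 3.6, -2.2]
opening: 0.0139
```

```bash
python3 to.py .4825 .2505 .083 180 0 -118
```

```text
pose [0.4825 0.251  0.0819] [-179.9623   -0.0098 -118.0011] F [ 2.172   3.5633 -2.1984] M [ 1.2113 -0.6447 -0.0964] open 0.013874635989620496 t 4.5 j [ 48.1661  16.3807 -26.6231   0.0533 -46.9968  13.7965]
shift units [ 0.0001 -0.002   0.0045] turn units [0.0001 0.0001 0.    ] mm [ 0.036  -0.5114  1.1267] deg [0.0264 0.0287 0.0011]
```

Emit:
{"api": "send_rows", "payload": {
  "commands": [
    [1,[0,0,0],[0,0,-0.015]],
    [1,[0,0,0],[0,0,-0.018]],
    [1,[0,0,0],[0,0,-0.018]],
    [1,[0,0,0],[0,0,-0.018]]
  ]
}}

```text
clock: 4.9
tool_pos: [0.4824, 0.251, 0.0819]
orientation: [-179.9, -0.0, -143.5]
force: [1.1, 1.3, -0.7]
opening: 0.0141
```

```bash
python3 to.py .4825 .2505 .083 180 0 -118
```

```text
pose [0.4824 0.251  0.0819] [-179.9376   -0.036  -143.5456] F [ 1.1375  1.2522 -0.6893] M [0.1202 0.0814 0.1523] open 0.014148506759643884 t 4.9 j [ 48.1806  16.4025 -26.6008   0.0735 -47.0447 -11.7762]
shift units [ 0.0002 -0.0021  0.0046] turn units [0.0002 0.0001 0.071 ] mm [ 0.056  -0.5349  1.1384] deg [ 0.0686  0.024  25.5456]
```

Emit:
{"api": "send_rows", "payload": {
  "commands": [
    [1,[0,0,0],[0,0,-0.018]],
    [1,[0,0,0],[0,0,-0.018]],
    [1,[0,0,0],[0,0,-0.015]],
    [1,[0,0,0],[0,0,-0.012]],
    [1,[0,0,0],[0,0,-0.01]]
  ]
}}

```text
clock: 5.4
tool_pos: [0.4824, 0.2511, 0.0819]
orientation: [-179.9, -0.0, -171.0]
force: [-0.9, 0.3, -0.9]
opening: 0.0139
```

```bash
python3 to.py .4825 .2505 .083 180 0 -118
```

```text
pose [0.4824 0.2511 0.0819] [-179.9099   -0.0413 -170.9597] F [-0.9475  0.2862 -0.8976] M [0.2256 0.0123 0.1127] open 0.013860418237105421 t 5.4 j [ 48.1808  16.4216 -26.5656   0.0598 -47.1017 -39.1812]
shift units [ 0.0005 -0.0023  0.0045] turn units [0.0003 0.0001 0.1471] mm [ 0.1196 -0.5664  1.1337] deg [ 0.1009  0.0194 52.9597]
```

Emit:
{"api": "send_rows", "payload": {
  "commands": [
    [1,[0,0,0],[0,0,-0.008]],
    [1,[0,0,0],[0,0,-0.008]]
  ]
}}

```text
clock: 5.6
tool_pos: [0.4823, 0.2511, 0.0818]
orientation: [-179.9, -0.0, -176.9]
force: [0.4, 0.6, -1.2]
opening: 0.0139
```

```bash
python3 to.py .4825 .2505 .083 180 0 -118
```

```text
pose [0.4823 0.2511 0.0818] [-179.8941   -0.0432 -176.9499] F [ 0.3702  0.5843 -1.1544] M [0.2731 0.0412 0.5737] open 0.013907646490119614 t 5.6 j [ 48.1838  16.4284 -26.5607   0.0601 -47.1165 -45.1747]
shift units [ 0.0007 -0.0022  0.0047] turn units [0.0003 0.0001 0.1637] mm [ 0.1656 -0.5525  1.1637] deg [ 0.1176  0.0214 58.9499]
```

Emit:
{"api": "send_rows", "payload": {
  "commands": [
    [1,[0,0,0],[0,0,-0.008]],
    [1,[0,0,0],[0,0,-0.008]]
  ]
}}

```text
clock: 5.8
tool_pos: [0.4824, 0.2509, 0.0819]
orientation: [-179.8, -0.0, 177.2]
force: [-0.5, 2.8, -2.4]
opening: 0.0154
```

```bash
python3 to.py .4825 .2505 .083 180 0 -118
```

```text
pose [0.4824 0.2509 0.0819] [-179.8471   -0.0237  177.2167] F [-0.5039  2.8107 -2.3952] M [1.0586 0.2827 0.8318] open 0.015366725383896492 t 5.8 j [ 48.1918  16.4305 -26.5613   0.1062 -47.142  -51.0474]
shift units [ 0.0003 -0.0017  0.0043] turn units [0.0004 0.0002 0.18  ] mm [ 0.0841 -0.4155  1.0723] deg [ 0.1526  0.0579 64.7833]
```

Emit:
{"api": "send_rows", "payload": {
  "commands": [
    [0.3,[0,0,0],[0,0,0]],
    [0.3,[0,0,0],[0,0,0]],
    [0.3,[0,0,0],[0,0,0]],
    [0.3,[0,0,0.1],[0,0,0]],
    [0.3,[0,0,0.16],[0,0,0]],
    [0.3,[0,-0.05,0.16],[0,0,0]],
    [0.3,[0,-0.1,0.14],[0,0,0]],
    [0.3,[0,-0.1,0],[0,0,0]],
    [0.3,[0,0,0],[0,0,0]]
  ]
}}

```text
clock: 6.7
tool_pos: [0.4808, 0.185, 0.2268]
orientation: [-179.7, -0.1, 177.6]
force: [-0.9, 0.7, -0.2]
opening: 0.0614
```

```bash
python3 pic.py 3 wrist; python3 to.py .54 -.1915 .2 180 0 180; python3 - <<'E'
from meas import *
s=load("wrist3");P=fcloud(s)
k=P.reshape(-1,3); k=k[np.isfinite(k).all(1)]
k=k[(np.hypot(k[:,0]-.4825,k[:,1]-.2505)<.035)&(k[:,2]>.095)&(k[:,2]<.115)]
print(len(k),cv2.minAreaRect((k[:,:2]*1000).astype(np.float32)))
E
```

```text
pose [0.4815 0.1861 0.2273] [-179.698    -0.0301  177.6509] F [0.1576 0.7012 0.7813] M [ 0.1236 -0.0113  0.0261] open 0.06117625391857926 t 6.75 j [ 43.0925   5.5802 -19.0026   0.209  -65.6537 -45.5281]
shift units [ 0.2338 -1.5105 -0.1092] turn units [ 0.0008 -0.0001  0.0065] mm [  58.4566 -377.6339  -27.2886] deg [ 0.3013 -0.0363  2.3491]
506 ((482.1529541015625, 246.16392517089844), (14.104912757873535, 36.26640319824219), 3.9822397232055664)
```

View pics/wrist3.png

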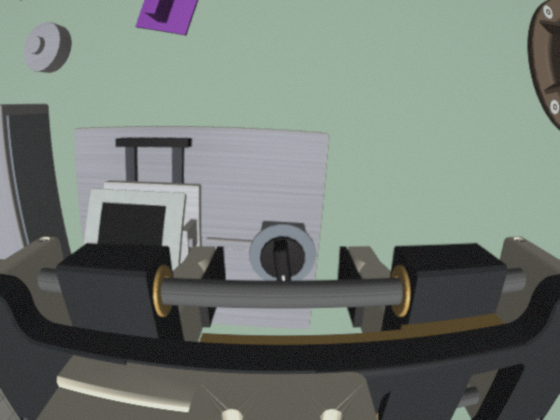

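Emit:
{"api": "send_rows", "payload": {
  "commands": [
    [0.35,[0.05,-0.18,0],[0,0,0.005]],
    [0.35,[0.05,-0.18,0],[0,0,0.005]],
    [0.35,[0.05,-0.18,0],[0,0,0.005]],
    [0.35,[0.05,-0.18,0],[0,0,0]],
    [0.35,[0.03,-0.18,0],[0,0,0]],
    [0.35,[0,-0.18,0],[0,0,0]],
    [0.35,[0,-0.08,0],[0,0,0]],
    [0.35,[0,0,0],[0,0,0]]
  ]
}}

```text
clock: 7.55
tool_pos: [0.5407, -0.1098, 0.2232]
orientation: [-179.7, -0.3, -176.1]
force: [0.5, 0.7, 0.0]
opening: 0.0571
```

```bash
python3 pic.py 4 wrist; python3 to.py .54 -.1915 .2 180 0 -177; python3 - <<'E'
from meas import *
s=load("wrist4");P=fcloud(s); hsv=cv2.cvtColor(s["color"],cv2.COLOR_BGR2HSV)
m=cv2.inRange(hsv,(5,110,60),(24,255,255))
n,l,st,ce=cv2.connectedComponentsWithStats(m)
for i in range(1,n):
    if st[i,4]>100:
        k=P[l==i]; k=k[np.isfinite(k).all(1)]; print(st[i],ce[i],k.mean(0)); t=k[k[:,2]>.046]
        if len(t)>20: print(" top",len(t),np.median(t[:,2]),cv2.minAreaRect((t[:,:2]*1000).astype(np.float32)))
E
```

```text
pose [ 0.5407 -0.1089  0.2231] [-179.7211   -0.3016 -176.0768] F [ 1.3381 -0.1104 -0.311 ] M [0.0387 0.0952 0.0176] open 0.057478200581468644 t 7.6 j [  9.1476   9.2276 -15.2883   0.2744 -65.8101  -5.3368]
shift units [-0.0028 -0.3305 -0.0922] turn units [ 0.0008 -0.0008 -0.0026] mm [ -0.6921 -82.6241 -23.0505] deg [ 0.2966 -0.2842 -0.9239]
[280  95  14  39 505] [286.9505 113.8634] [ 0.5396 -0.191   0.0517]
 top 502 0.05169230793622692 ((539.9462280273438, -190.87625122070312), (12.995810508728027, 38.73580551147461), 4.164280891418457)
[160 266  18  52 475] [166.7726 291.7537] [ 0.5744 -0.1373  0.3063]
 top 474 0.3072736684519722 ((574.683837890625, -135.3467254638672), (2.2985730171203613, 15.910408020019531), 2.5824878215789795)
[385 266  19  52 480] [395.675  291.4479] [ 0.5113 -0.1417  0.3066]
 top 479 0.30760127239028795 ((511.1029357910156, -140.29188537597656), (2.4256784915924072, 14.518060684204102), 2.6549935340881348)
[ 193  315  305   30 2779] [358.4207 333.4556] [ 0.5214 -0.1339  0.3165]
 top 2769 0.3166060732508403 ((522.609619140625, -134.85671997070312), (85.07389068603516, 4.661406517028809), 3.8214359283447266)
```

View pics/wrist4.png

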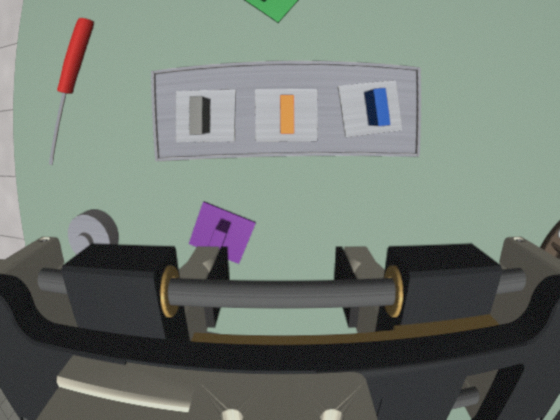

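Emit:
{"api": "send_rows", "payload": {
  "commands": [
    [0.4,[-0.002,-0.17,-0.08],[0.001,-0.001,0.001]],
    [0.4,[0,-0.16,-0.1],[0,0,0]],
    [0.4,[0,0,-0.18],[0,0,0]],
    [0.4,[0,0,-0.18],[0,0,0]],
    [0.4,[0,0,-0.05],[0,0,0]],
    [0.4,[0,0,0],[0,0,0]]
  ]
}}

```text
clock: 8.2
tool_pos: [0.5432, -0.1875, 0.0704]
orientation: [179.9, 0.3, -175.2]
force: [0.1, -0.6, -0.7]
opening: 0.0527
```

```bash
python3 pic.py 5 wrist;  python3 to.py .54 -.191 .015 180 0 -175.8
```

```text
pose [ 0.5434 -0.1874  0.0711] [ 179.9344    0.3117 -175.2077] F [-0.4829 -1.2085 -0.8796] M [0.0222 0.2546 0.0047] open 0.05298635273115991 t 8.25 j [  0.4023  19.556  -23.464   -0.1227 -46.6743   4.4741]
shift units [-0.0135 -0.0144 -0.2243] turn units [-0.0002  0.0008 -0.0016] mm [ -3.3834  -3.6006 -56.0684] deg [-0.0899  0.3056 -0.5925]
```

View pics/wrist5.png

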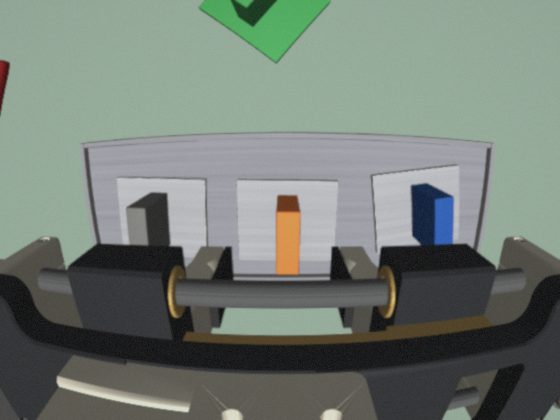

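Emit:
{"api": "send_rows", "payload": {
  "commands": [
    [0.4,[-0.014,-0.014,-0.02],[0,0.001,-0.002]],
    [0.4,[0,0,-0.1],[0,0,0]],
    [0.4,[0,0,-0.04],[0,0,0]],
    [0.4,[0,0,0],[0,0,0]]
  ]
}}

```text
clock: 8.65
tool_pos: [0.5438, -0.1893, 0.0344]
orientation: [180.0, 0.4, -175.8]
force: [0.6, 0.2, 0.4]
opening: 0.0528
```

```bash
 python3 to.py .54 -.191 .015 180 0 -175.8
```

```text
pose [ 0.5438 -0.1893  0.0344] [ 179.9783    0.3533 -175.8087] F [0.578  0.1532 0.3507] M [ 0.0194  0.1639 -0.0201] open 0.0528206300955533 t 8.65 j [  0.2321  22.3328 -25.3245  -0.0688 -41.9917   4.0102]
shift units [-0.0151 -0.0068 -0.0777] turn units [-0.0001  0.001   0.    ] mm [ -3.7802  -1.7055 -19.4259] deg [-0.0475  0.3508  0.0086]
```

Emit:
{"api": "send_rows", "payload": {
  "commands": [
    [0.4,[-0.015,-0.007,-0.03],[0,0.001,0]],
    [0.4,[-0.004,0,-0.04],[0,0,0]],
    [0.4,[0,0,0],[0,0,0]]
  ]
}}

```text
clock: 8.95
tool_pos: [0.5403, -0.1911, 0.0182]
orientation: [180.0, 0.2, -175.8]
force: [0.0, 0.4, 0.4]
opening: 0.0523
```

```bash
 python3 to.py .54 -.191 .015 180 0 -175.8
```

```text
pose [ 0.5403 -0.1911  0.0182] [ 179.9826    0.1759 -175.7851] F [0.0326 0.3787 0.3691] M [0.0322 0.1461 0.0505] open 0.05234079831423987 t 8.95 j [  0.0508  23.5001 -26.3031  -0.0468 -40.0226   4.1999]
shift units [-0.0012  0.0005 -0.013 ] turn units [-0.0001  0.0005 -0.    ] mm [-0.3017  0.1229 -3.2495] deg [-0.0302  0.1741 -0.0149]
```

Emit:
{"api": "send_rows", "payload": {
  "commands": [
    [0.4,[-0.002,0,-0.012],[0,0.0005,0]],
    [1,[0,0,0],[0,0,0]],
    [1,[0,0,0],[0,0,0]],
    [1,[0,0,0],[0,0,0]],
    [1,[0,0,0],[0,0,0]],
    [1,[0,0,0],[0,0,0]],
    [1,[0,0,0],[0,0,0]]
  ]
}}

```text
clock: 9.65
tool_pos: [0.5405, -0.1914, 0.0161]
orientation: [180.0, 0.1, -175.8]
force: [-0.1, 0.5, -0.1]
opening: 0.014
```

```bash
 python3 to.py .54 -.191 .015 180 0 -175.8
```

```text
pose [ 0.5405 -0.1914  0.0161] [ 179.9925    0.0715 -175.7832] F [-0.0584  0.4553 -0.1182] M [-0.0605  0.169   0.0096] open 0.01402629313306168 t 9.65 j [  0.0356  23.736  -26.292   -0.0198 -39.9012   4.1964]
shift units [-0.0021  0.0015 -0.0046] turn units [-0.      0.0002 -0.    ] mm [-0.5158  0.3808 -1.1436] deg [-0.0127  0.0708 -0.0168]
```

Emit:
{"api": "send_rows", "payload": {
  "commands": [
    [1,[0,0,0.05],[0,0,0]],
    [1,[0,0,0.1],[0,0,0]],
    [1,[0,0,0.16],[0,0,0]],
    [1,[0,0,0.18],[0,0,0]],
    [1,[0,0,0.18],[0,0,0]],
    [1,[0,0,0.14],[0,0,0]],
    [1,[0,0,0],[0,0,0]]
  ]
}}

```text
clock: 10.35
tool_pos: [0.5361, -0.1915, 0.2301]
orientation: [-180.0, -0.1, -175.8]
force: [0.7, 0.2, -1.8]
opening: 0.0136
```

```bash
python3 pic.py 6 wrist;  python3 to.py .54 -.191 .215 180 0 -175.8
```

```text
pose [ 0.5351 -0.1912  0.2278] [ 179.9403   -0.2666 -175.8327] F [ 1.0301  0.2619 -0.9087] M [0.1021 0.0434 0.0307] open 0.013848571581742634 t 10.4 j [  0.04    10.6649 -12.7192  -0.0438 -66.8861   4.1445]
shift units [ 0.0194  0.0006 -0.0513] turn units [-0.0001 -0.0008  0.0001] mm [  4.8502   0.1607 -12.8369] deg [-0.0401 -0.2702  0.0329]
```

View pics/wrist6.png

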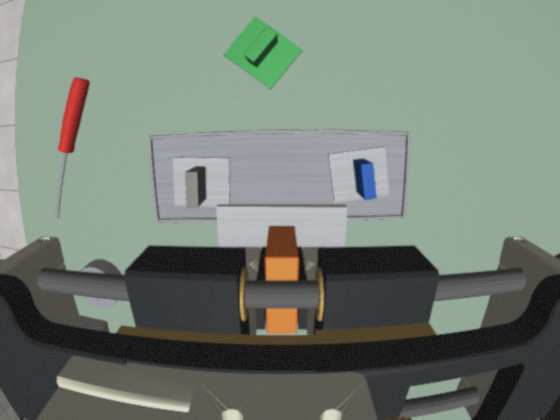

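```bash
cat > tgt.py <<'E'
import sys
from h import *
from plant import sensors
np.set_printoptions(precision=4,suppress=True)
C=np.array([.634,.2095,.1033]); n=np.array([-.045,-.441,.896]); n/=np.linalg.norm(n)
def goal(g,dx=0,dy=0):  # g: gap of underside over free face
    X=np.cross(np.cross(n,[1,0,0]),n); y=np.arctan2(n[0],-n[1]); X=np.array([np.cos(y),np.sin(y),0]); X-=n*(X@n); X/=np.linalg.norm(X); Y=np.cross(n,X)
    z=-n; x=-X; M=np.stack([x,np.cross(z,x),z],1)
    return C+n*(g+.0121)+X*dx+Y*dy, M, X, Y
if __name__=="__main__":
    a=[float(v) for v in sys.argv[1:]]; p,M,X,Y=goal(*a); o=sensors.get_obs()
    d=p-o["tool_pos"]; w=R.from_matrix(M@rot(o["orientation"]).T).as_rotvec()
    print("goal",p,R.from_matrix(M).as_euler('xyz',degrees=True)); 
    print("pose",o["tool_pos"],o["orientation"],"F",o["force"],"Fn",o["force"]@n,"M",o["moment"],"open",o["opening"],"t",o["clock"],"j",o["joint_pos"])
    print("shift units",d/.25,"turn units",w/(2*np.pi),"mm",d*1000,"deg",np.degrees(w), "mm in face axes",np.array([d@X,d@Y,d@n])*1000)
E
python3 tgt.py .08
```

```text
goal [0.6299 0.1689 0.1858] [153.6764   0.     174.1737]
pose [ 0.5351 -0.1912  0.2278] [ 179.9403   -0.2666 -175.8327] F [ 1.0301  0.2619 -0.9087] Fn -0.9764314961407018 M [0.1021 0.0434 0.0307] open 0.013848571581742634 t 10.4 j [  0.04    10.6649 -12.7192  -0.0438 -66.8861   4.1445]
shift units [ 0.3788  1.4401 -0.1679] turn units [ 0.073  -0.0018 -0.0274] mm [ 94.7043 360.0308 -41.9873] deg [26.2906 -0.6429 -9.8789] mm in face axes [  57.667   311.028  -200.7239]
```

Emit:
{"api": "send_rows", "payload": {
  "commands": [
    [1,[0.04,0.12,0.03],[0.005,0,-0.002]],
    [1,[0.05,0.16,0.02],[0.008,0,-0.003]],
    [1,[0.05,0.16,0],[0.009,0,-0.003]],
    [1,[0.05,0.16,0],[0.009,0,-0.003]],
    [1,[0.05,0.16,0],[0.009,0,-0.003]],
    [1,[0.05,0.16,0],[0.009,0,-0.003]],
    [1,[0.04,0.16,0],[0.009,0,-0.003]],
    [1,[0.02,0.16,0],[0.008,0,-0.003]],
    [1,[0,0.08,0],[0.004,0,-0.002]],
    [1,[0,0,0],[0,0,0]]
  ]
}}

```text
clock: 11.4
tool_pos: [0.6161, 0.1521, 0.232]
orientation: [153.7, -1.7, 174.8]
force: [0.0, -0.8, -0.7]
opening: 0.014
```

```bash
python3 tgt.py .08
```

```text
goal [0.6299 0.1689 0.1858] [153.6764   0.     174.1737]
pose [0.6161 0.1521 0.232 ] [153.7494  -1.7005 174.8377] F [ 0.0177 -0.8459 -0.6597] Fn -0.2189292956436567 M [-1.803   0.1955 -0.0207] open 0.013962091349994031 t 11.4 j [ 14.7891  15.7244   0.3698 -27.0738 -68.9741 -11.7411]
shift units [ 0.0548  0.0669 -0.1848] turn units [-0.0003 -0.0047 -0.0018] mm [ 13.7044  16.7282 -46.1958] deg [-0.0902 -1.6997 -0.6651] mm in face axes [ 11.9355  -4.3221 -49.4021]
```

Emit:
{"api": "send_rows", "payload": {
  "commands": [
    [1,[0.055,0.067,-0.08],[0,-0.005,-0.002]],
    [1,[0,0,-0.1],[0,0,0]],
    [1,[0,0,0],[0,0,0]]
  ]
}}

```text
clock: 11.7
tool_pos: [0.6288, 0.1671, 0.1848]
orientation: [153.8, 0.1, 174.2]
force: [-1.1, -0.0, -0.2]
opening: 0.0137
```

```bash
python3 pic.py 7 scene top wrist; python3 tgt.py .05; python3 - <<'E'
from meas import *
c=load("scene7")["color"];cv2.imwrite("pics/s7.png",cv2.resize(c[60:230,285:465],None,fx=3.3,fy=3.3,interpolation=cv2.INTER_CUBIC))
c=load("top7")["color"];cv2.imwrite("pics/t7.png",cv2.resize(c[90:270,75:255],None,fx=3.3,fy=3.3,interpolation=cv2.INTER_CUBIC))
E
```

```text
goal [0.6312 0.1821 0.159 ] [153.6764   0.     174.1737]
pose [0.6316 0.1672 0.1897] [153.6706   0.4861 174.1378] F [-0.4271 -0.3092 -0.269 ] Fn -0.08549014471615429 M [-1.6585  0.2586 -0.0217] open 0.013621797847587956 t 11.85 j [ 16.2077  17.713   -2.4829 -27.5882 -61.8082 -10.437 ]
shift units [-0.0014  0.0595 -0.1228] turn units [0.0001 0.0013 0.0001] mm [ -0.3483  14.8642 -30.6958] deg [0.0437 0.4842 0.0358] mm in face axes [ -1.8554  -0.3894 -34.0545]
```

View pics/s7.png

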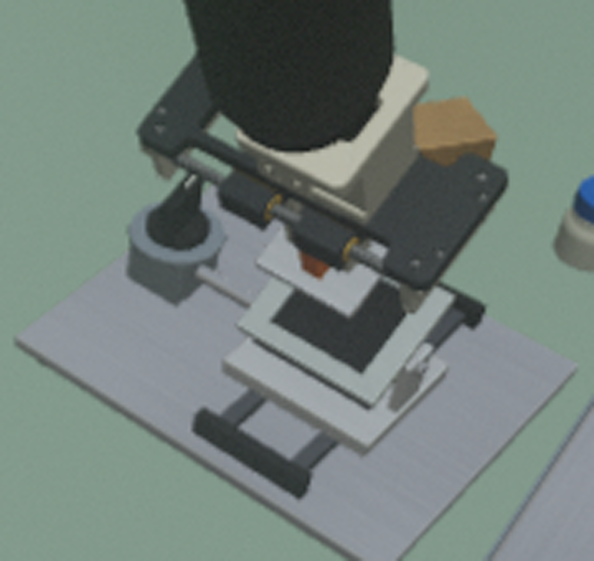

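View pics/t7.png

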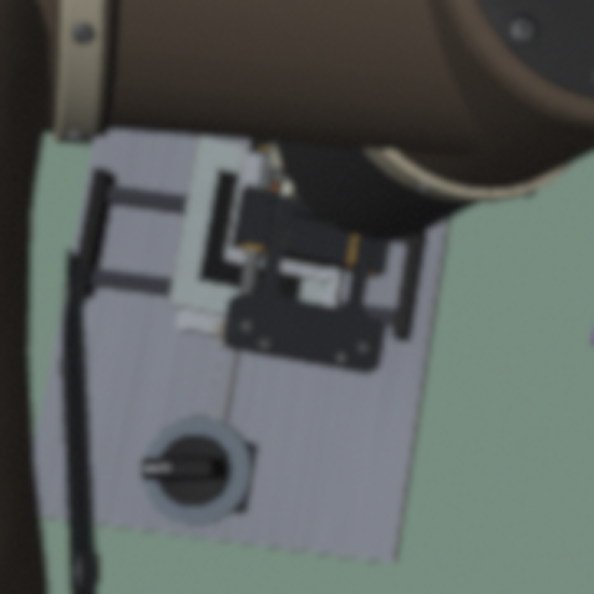

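View pics/wrist7.png

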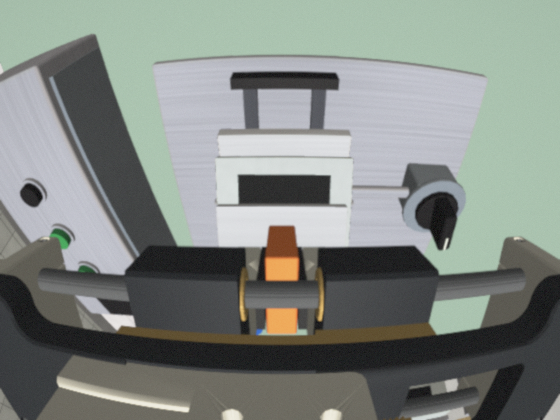

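```bash
cat > samp.py <<'E'
import sys
from meas import *
from tgt import goal,C,n
nm=sys.argv[1]; s=load(nm); P=fcloud(s)
p,M,X,Y=goal(0); o=eval(sys.argv[2]) if len(sys.argv)>2 else None
A=np.vstack([P[212:243,222:260].reshape(-1,3),P[212:243,303:342].reshape(-1,3)])
c,nn,sd=plane(A); print("slide top plane",c,nn,sd,"vs face n",n,"deg err about X,Y:",np.degrees([-(nn@Y),nn@X]))
print("height over free face of slide top", (c-C)@n)
on=(abs((P-c)@nn)<.002); on[:195]=False; on[255:]=False; on[:,:195]=False; on[:,370:]=False
q=P[on]; q=np.stack([(q-C)@X,(q-C)@Y],1)*1000
print("X range",np.percentile(q[:,0],[0.5,99.5]),"Ymin",np.percentile(q[:,1],1), "expected -35 35 -30")
r=cv2.minAreaRect(q.astype(np.float32)); print(r)
E
python3 samp.py wrist7; python3 tgt.py .0
```

```text
slide top plane [0.6291 0.1534 0.175 ] [-0.0503 -0.4331  0.9   ] 0.0005783868683759709 vs face n [-0.045  -0.4411  0.8963] deg err about X,Y: [-0.4786 -0.3474]
height over free face of slide top 0.08919350739127857
X range [-33.708   35.3998] Ymin -30.225170005913043 expected -35 35 -30
((0.750640869140625, -18.712907791137695), (70.12972259521484, 23.789451599121094), 0.20508570969104767)
goal [0.6335 0.2042 0.1141] [153.6764   0.     174.1737]
pose [0.6316 0.1672 0.1897] [153.6706   0.4861 174.1378] F [-0.4271 -0.3092 -0.269 ] Fn -0.08549014471615429 M [-1.6585  0.2586 -0.0217] open 0.013621797847587956 t 11.85 j [ 16.2077  17.713   -2.4829 -27.5882 -61.8082 -10.437 ]
shift units [ 0.0076  0.1477 -0.302 ] turn units [0.0001 0.0013 0.0001] mm [  1.9025  36.9217 -75.511 ] deg [0.0437 0.4842 0.0358] mm in face axes [ -1.8554  -0.3894 -84.0545]
```

```bash
cat > facew.py <<'E'
import sys
from meas import *
from tgt import goal,C,n
nm=sys.argv[1]; s=load(nm); P=fcloud(s); p,M,X,Y=goal(0)
g=cv2.cvtColor(s["color"],cv2.COLOR_BGR2GRAY)
A=np.vstack([P[162:172,230:340].reshape(-1,3),P[176:203,222:234].reshape(-1,3),P[176:203,336:346].reshape(-1,3)])
c,nn,sd=plane(A); print("face plane",nn,sd,"off from C along n mm",(c-C)@n*1000,"err deg X,Y",np.degrees([-(nn@Y),nn@X]))
H=(P-C); on=(abs((P-c)@nn)<.003)
on[:150]=False;on[207:]=False;on[:,:200]=False;on[:,365:]=False
q=np.stack([H[on]@X,H[on]@Y],1)*1000
print("face X range",np.percentile(q[:,0],[.5,99.5]),"Ymin",np.percentile(q[:,1],.5),"(expected -55 55 -46)")
pad=on&(g<70); q=np.stack([H[pad]@X,H[pad]@Y],1)*1000
print("pad X range",np.percentile(q[:,0],[.5,99.5]),"Ymin",np.percentile(q[:,1],.5),"(exp -37 37 -32)",pad.sum())
E
python3 facew.py wrist7
```

```text
face plane [-0.0464 -0.4431  0.8953] 0.0006193555474473619 off from C along n mm -0.22000930502379806 err deg X,Y [ 0.1339 -0.0702]
face X range [-54.6224  53.7655] Ymin -46.194284849071416 (expected -55 55 -46)
pad X range [-35.8878  35.3465] Ymin -30.69066662230415 (exp -37 37 -32) 2430
```

```bash
python3 tgt.py .02 .0007 .0005
```

```text
goal [0.6333 0.1957 0.1323] [153.6764   0.     174.1737]
pose [0.6316 0.1672 0.1897] [153.6706   0.4861 174.1378] F [-0.4271 -0.3092 -0.269 ] Fn -0.08549014471615429 M [-1.6585  0.2586 -0.0217] open 0.013621797847587956 t 11.85 j [ 16.2077  17.713   -2.4829 -27.5882 -61.8082 -10.437 ]
shift units [ 0.007   0.1139 -0.2295] turn units [0.0001 0.0013 0.0001] mm [  1.7441  28.4735 -57.3632] deg [0.0437 0.4842 0.0358] mm in face axes [ -1.1554   0.1106 -64.0545]
```

Emit:
{"api": "send_rows", "payload": {
  "commands": [
    [1,[0.003,0.04,-0.08],[0.001,0.001,0]],
    [1,[0.003,0.04,-0.08],[0,0,0]],
    [1,[0.001,0.03,-0.06],[0,0,0]],
    [1,[0,0,0],[0,0,0]]
  ]
}}

```text
clock: 12.25
tool_pos: [0.6357, 0.1948, 0.1369]
orientation: [153.2, 0.5, 174.0]
force: [-0.0, -0.6, -1.7]
opening: 0.014
```

```bash
python3 tgt.py .01 .0007 .0005
```

```text
goal [0.6337 0.2001 0.1233] [153.6764   0.     174.1737]
pose [0.6357 0.1948 0.1369] [153.2199   0.4666 174.0396] F [-0.0215 -0.6358 -1.6783] Fn -1.2227788653426301 M [-1.7575  0.3879  0.0604] open 0.01403228217883524 t 12.25 j [ 18.1198  21.0255  -4.6498 -29.4927 -56.0509  -9.0202]
shift units [-0.0078  0.0213 -0.0543] turn units [-0.0011  0.0014  0.0004] mm [ -1.9577   5.3157 -13.567 ] deg [-0.4062  0.511   0.1322] mm in face axes [ -2.4872  -1.4544 -14.417 ]
```

Emit:
{"api": "send_rows", "payload": {
  "commands": [
    [1,[-0.008,0.022,-0.055],[0,0.0014,0.0004]],
    [1,[0,0,0],[0,0,0]]
  ]
}}

```text
clock: 12.45
tool_pos: [0.6339, 0.2006, 0.1229]
orientation: [153.3, -0.0, 174.2]
force: [-0.2, -0.0, -1.5]
opening: 0.0141
```

```bash
python3 tgt.py .004 .0007 .0005
```

```text
goal [0.634  0.2028 0.118 ] [153.6764   0.     174.1737]
pose [0.6339 0.2006 0.1229] [153.2717  -0.0386 174.2148] F [-0.2196 -0.0141 -1.5041] Fn -1.3320055251761764 M [-1.8262  0.3212  0.0359] open 0.014085499082021181 t 12.45 j [ 18.5228  22.0192  -5.0138 -29.9548 -55.2244  -8.6346]
shift units [ 0.0006  0.0086 -0.0196] turn units [-0.0011  0.     -0.0001] mm [ 0.1615  2.1465 -4.9055] deg [-0.4065  0.0026 -0.041 ] mm in face axes [-0.0573 -0.2466 -5.351 ]
```

Gap about 9.4 mm, centred. One look before contact.

```bash
python3 pic.py 8 wrist scene; python3 - <<'E'
from meas import *
c=load("wrist8")["color"];cv2.imwrite("pics/w8.png",cv2.resize(c[100:330,180:400],None,fx=2.6,fy=2.6,interpolation=cv2.INTER_CUBIC))
c=load("scene8")["color"];cv2.imwrite("pics/s8.png",cv2.resize(c[60:230,285:465],None,fx=3.3,fy=3.3,interpolation=cv2.INTER_CUBIC))
E
python3 samp.py wrist8;python3 tgt.py .004 .0007 .0005
```

```text
slide top plane [0.6319 0.1871 0.1091] [-0.0441 -0.4369  0.8984] 0.0005645883610426146 vs face n [-0.045  -0.4411  0.8963] deg err about X,Y: [-0.2785  0.0288]
height over free face of slide top 0.01518629717184108
X range [-34.2956  34.7342] Ymin -29.171126292049596 expected -35 35 -30
((0.16105270385742188, -17.740745544433594), (70.14537811279297, 23.61022186279297), 0.23399393260478973)
goal [0.634  0.2028 0.118 ] [153.6764   0.     174.1737]
pose [0.6355 0.2003 0.1252] [153.2445   0.1965 174.2158] F [ 0.4051 -0.3278 -0.7111] Fn -0.5109820858848364 M [-1.6784  0.2714 -0.0005] open 0.013681036882898895 t 12.55 j [ 18.493   21.9006  -4.8906 -29.868  -55.236   -8.6499]
shift units [-0.0059  0.0101 -0.029 ] turn units [-0.0011  0.0007 -0.0001] mm [-1.4863  2.5195 -7.2401] deg [-0.4098  0.2392 -0.0429] mm in face axes [-1.7344 -1.0992 -7.5339]
```

View pics/w8.png

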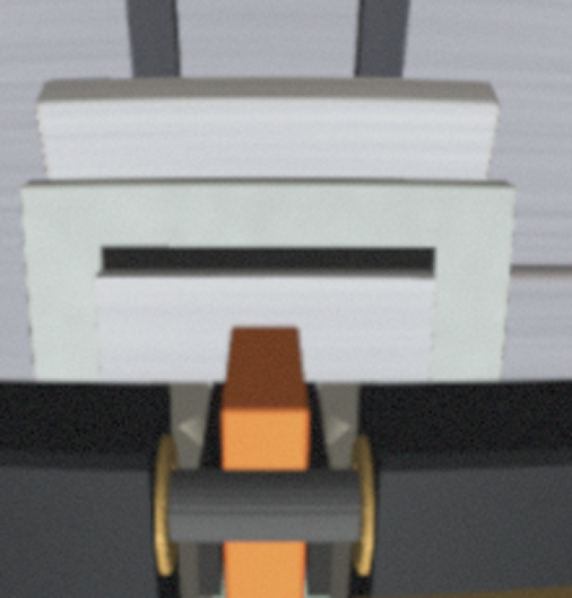

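View pics/s8.png

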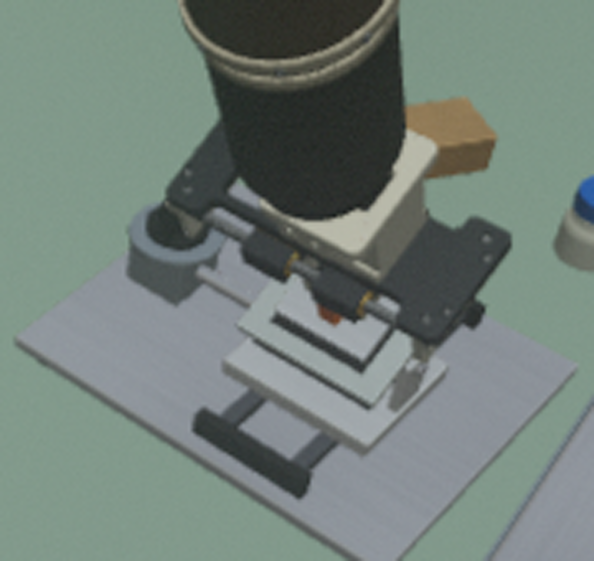

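```bash
cat > settle.py <<'E'
from plant import snapshot,sensors
import sys
from tgt import *
p,M,X,Y=goal(0,0,.0001)
for i in range(int(sys.argv[1])):
    o=sensors.get_obs(); d=o["tool_pos"]-p; w=R.from_matrix(M@rot(o["orientation"]).T).as_rotvec()
    print(o["clock"].__round__(2),"X,Y,gap mm",np.array([d@X,d@Y,d@n])*1000,"turn needed deg",np.degrees(w),"F face axes",np.array([o["force"]@X,o["force"]@Y,o["force"]@n]),"M",o["moment"])
    snapshot("top")
print("units"); 
E
python3 settle.py 4; python3 tgt.py .003 0 .0001
```

```text
12.55 X,Y,gap mm [ 2.4344  1.4992 11.5339] turn needed deg [-0.4098  0.2392 -0.0429] F face axes [ 0.4363 -0.5707 -0.511 ] M [-1.6784  0.2714 -0.0005]
12.6 X,Y,gap mm [ 2.6253  1.6447 11.9519] turn needed deg [-0.4196  0.2777 -0.0336] F face axes [-0.3299 -1.2487 -1.18  ] M [-1.701   0.2551  0.0016]
12.65 X,Y,gap mm [ 2.6849  1.725  12.1316] turn needed deg [-0.4291  0.2961 -0.0261] F face axes [-0.0264 -0.4764 -0.7002] M [-1.6852  0.2873  0.0176]
12.7 X,Y,gap mm [ 2.6267  1.7251 12.1705] turn needed deg [-0.4352  0.2941 -0.0216] F face axes [-0.8072 -0.0891 -1.5131] M [-1.7394  0.302  -0.0055]
units
goal [0.6333 0.2029 0.1169] [153.6764   0.     174.1737]
pose [0.6356 0.2002 0.1258] [153.2119   0.2481 174.1925] F [-0.2633  0.1393 -1.533 ] Fn -1.4235744913981772 M [-1.7094  0.3109  0.0341] open 0.013821335904557412 t 12.75 j [ 18.478   21.8442  -4.8924 -29.8792 -55.2293  -8.65  ]
shift units [-0.0092  0.011  -0.0358] turn units [-0.0012  0.0008 -0.0001] mm [-2.297   2.7562 -8.9576] deg [-0.437   0.2939 -0.0199] mm in face axes [-2.565  -1.7236 -9.1412]
```

Emit:
{"api": "send_rows", "payload": {
  "commands": [
    [1,[-0.009,0.011,-0.036],[0,0.0008,0]]
  ]
}}

```text
clock: 12.85
tool_pos: [0.6344, 0.2028, 0.1184]
orientation: [153.2, 0.1, 174.2]
force: [-0.2, 0.3, -0.3]
opening: 0.0142
```

```bash
python3 settle.py 5; python3 tgt.py .001 0 .0001
```

```text
12.85 X,Y,gap mm [1.0914 0.6606 4.3595] turn needed deg [-0.4704  0.1778 -0.0006] F face axes [-0.2344  0.1613 -0.3948] M [-1.6636  0.2742  0.0273]
12.9 X,Y,gap mm [-0.5831 -0.2692  1.9025] turn needed deg [-0.4617 -0.0503  0.0056] F face axes [-1.663  -1.7302 -3.3981] M [-1.8284  0.4003  0.0718]
12.95 X,Y,gap mm [-0.8755 -0.5256  1.8973] turn needed deg [-0.4372 -0.1059 -0.0079] F face axes [ 0.0912 -0.5308 -2.4636] M [-1.7461  0.3159  0.0398]
13.0 X,Y,gap mm [-0.6147 -0.4336  2.2483] turn needed deg [-0.4253 -0.0818 -0.0196] F face axes [ 1.084  -0.6727 -1.5217] M [-1.7113  0.2616 -0.0173]
13.05 X,Y,gap mm [-0.2642 -0.2811  2.592 ] turn needed deg [-0.4232 -0.0399 -0.0242] F face axes [ 0.3347 -1.6135 -1.6352] M [-1.6755  0.2195  0.0035]
units
goal [0.6334 0.2038 0.1151] [153.6764   0.     174.1737]
pose [0.6333 0.2029 0.1166] [153.255   -0.0584 174.1969] F [-0.4225  0.0957 -1.3858] Fn -1.2653055623118166 M [-1.6528  0.2325  0.0189] open 0.013850452576775587 t 13.1 j [ 18.6939  22.3741  -5.3207 -30.196  -54.5826  -8.4022]
shift units [ 0.0006  0.0038 -0.0062] turn units [-0.0012 -0.     -0.0001] mm [ 0.1451  0.9569 -1.5473] deg [-0.4251 -0.0154 -0.023 ] mm in face axes [ 0.0472  0.1803 -1.8155]
```

Emit:
{"api": "send_rows", "payload": {
  "commands": [
    [1,[0.0006,0.0042,-0.008],[0,0,0]]
  ]
}}

```text
clock: 13.2
tool_pos: [0.6337, 0.2039, 0.115]
orientation: [153.2, -0.0, 174.2]
force: [0.3, -0.3, -1.0]
opening: 0.014
```

```bash
python3 settle.py 6; python3 tgt.py -.001 0 .0001
```

```text
13.2 X,Y,gap mm [0.3047 0.056  0.835 ] turn needed deg [-0.4301  0.0279 -0.0198] F face axes [ 0.3587 -0.653  -0.7886] M [-1.684  0.258  0.003]
13.25 X,Y,gap mm [-0.0096 -0.0742  0.2258] turn needed deg [-0.4273 -0.0155 -0.0229] F face axes [-0.9168 -0.1709 -1.8618] M [-1.8042  0.3042 -0.0382]
13.3 X,Y,gap mm [-0.1203 -0.1344  0.2678] turn needed deg [-0.4253 -0.0333 -0.0243] F face axes [ 0.2068 -0.5873 -0.6996] M [-1.7475  0.2419  0.0533]
13.35 X,Y,gap mm [-0.0429 -0.1074  0.3973] turn needed deg [-0.4247 -0.0245 -0.0247] F face axes [ 0.4259 -0.4291 -1.0161] M [-1.709   0.3069  0.0209]
13.4 X,Y,gap mm [ 0.0006 -0.079   0.5116] turn needed deg [-0.4238 -0.0157 -0.0273] F face axes [ 0.5155 -0.6166 -1.3402] M [-1.6682  0.2731  0.0145]
13.45 X,Y,gap mm [-0.0001 -0.0444  0.529 ] turn needed deg [-0.4257 -0.0136 -0.0296] F face axes [-0.1692 -1.0782 -0.2389] M [-1.7109  0.282   0.0007]
units
goal [0.6335 0.2047 0.1133] [153.6764   0.     174.1737]
pose [0.6335 0.2039 0.1147] [153.253   -0.0548 174.1958] F [-0.2874  0.8768 -1.1093] Fn -1.368102983367418 M [-1.6846  0.2661  0.0234] open 0.014131471713564808 t 13.5 j [ 18.7757  22.5145  -5.3741 -30.2609 -54.3748  -8.3576]
shift units [ 0.0002  0.0031 -0.0055] turn units [-0.0012 -0.     -0.0001] mm [ 0.0516  0.7636 -1.3829] deg [-0.4267 -0.0116 -0.0219] mm in face axes [-0.0262  0.0724 -1.5787]
```

Emit:
{"api": "send_rows", "payload": {
  "commands": [
    [1,[0.0003,0.0031,-0.0058],[0,0,0]]
  ]
}}

```text
clock: 13.6
tool_pos: [0.6337, 0.2046, 0.1136]
orientation: [153.2, -0.0, 174.2]
force: [-0.8, -1.2, -0.2]
opening: 0.014
```

```bash
python3 settle.py 6; python3 tgt.py -.003 0 .0001
```

```text
13.6 X,Y,gap mm [ 0.2194  0.0909 -0.7339] turn needed deg [-0.4271  0.0216 -0.0265] F face axes [-0.6831 -1.2444  0.3648] M [-1.77    0.4912  0.1214]
13.65 X,Y,gap mm [ 0.1934  0.0391 -1.0106] turn needed deg [-0.4266  0.0126 -0.0221] F face axes [0.1908 0.155  0.9164] M [-1.609   0.288   0.0086]
13.7 X,Y,gap mm [ 0.1997  0.0738 -0.891 ] turn needed deg [-0.426   0.0143 -0.0267] F face axes [-0.6044 -0.2769  1.4419] M [-1.7717  0.4179  0.0259]
13.75 X,Y,gap mm [ 0.2137  0.074  -0.8089] turn needed deg [-0.4238  0.0182 -0.0293] F face axes [ 0.1732 -0.3697  0.9566] M [-1.7323  0.3825  0.0383]
13.8 X,Y,gap mm [ 0.2186  0.0809 -0.7717] turn needed deg [-0.4267  0.019  -0.026 ] F face axes [-0.4246 -0.2442  1.5995] M [-1.664   0.3456  0.1181]
13.85 X,Y,gap mm [ 0.1896  0.0625 -0.7935] turn needed deg [-0.4264  0.0148 -0.0249] F face axes [-0.038  -0.5926  0.7561] M [-1.7722  0.3486  0.0001]
units
goal [0.6336 0.2056 0.1115] [153.6764   0.     174.1737]
pose [0.6337 0.2046 0.1135] [153.2487  -0.0269 174.1952] F [-1.0518 -0.9966  0.5049] Fn 0.9395902233673641 M [-1.6702  0.3194 -0.0069] open 0.01368847078359675 t 13.9 j [ 18.8316  22.5987  -5.4078 -30.3    -54.2225  -8.3244]
shift units [-0.0004  0.0037 -0.008 ] turn units [-0.0012  0.     -0.0001] mm [-0.1035  0.9289 -1.9996] deg [-0.4282  0.0166 -0.0214] mm in face axes [-0.1973 -0.0679 -2.1973]
```

Emit:
{"api": "send_rows", "payload": {
  "commands": [
    [1,[-0.0003,0.0037,-0.008],[0,0,0]]
  ]
}}

```text
clock: 14.0
tool_pos: [0.6338, 0.2055, 0.1119]
orientation: [153.2, 0.0, 174.2]
force: [-0.7, -0.3, 3.0]
opening: 0.0137
```

```bash
python3 settle.py 6; python3 tgt.py -.005 0 .0001
```

```text
14.0 X,Y,gap mm [ 0.2184  0.087  -2.6287] turn needed deg [-0.4289  0.0514 -0.0248] F face axes [-0.6479  0.9776  2.8405] M [-1.5793  0.5165  0.1093]
14.05 X,Y,gap mm [ 0.1966  0.0776 -3.021 ] turn needed deg [-0.4329  0.0445 -0.0189] F face axes [-0.5807 -0.2579  3.4756] M [-1.5441  0.3333  0.0364]
14.1 X,Y,gap mm [ 0.1958  0.0924 -2.9486] turn needed deg [-0.4304  0.0408 -0.0231] F face axes [-0.0062  0.1387  2.5632] M [-1.6697  0.3585  0.0225]
14.15 X,Y,gap mm [ 0.2202  0.1073 -2.8521] turn needed deg [-0.4286  0.041  -0.0231] F face axes [-0.5892  0.5899  3.303 ] M [-1.606   0.3515  0.0636]
14.2 X,Y,gap mm [ 0.2005  0.1077 -2.7989] turn needed deg [-0.4283  0.0407 -0.0259] F face axes [1.1586 0.3965 3.3717] M [-1.6308  0.3842  0.0351]
14.25 X,Y,gap mm [ 0.1888  0.118  -2.8067] turn needed deg [-0.4302  0.0414 -0.0266] F face axes [-1.3203 -0.0853  4.0451] M [-1.6152  0.395   0.0351]
units
goal [0.6337 0.2065 0.1097] [153.6764   0.     174.1737]
pose [0.6338 0.2055 0.1117] [153.2446  -0.0026 174.1952] F [-0.4122 -1.1626  2.4816] Fn 2.755733289811998 M [-1.5891  0.3405  0.0324] open 0.01388738385137408 t 14.3 j [ 18.9036  22.7137  -5.4792 -30.3635 -54.0075  -8.2643]
shift units [-0.0005  0.0036 -0.008 ] turn units [-0.0012  0.0001 -0.0001] mm [-0.1168  0.9117 -1.995 ] deg [-0.4298  0.0412 -0.0215] mm in face axes [-0.2087 -0.0824 -2.185 ]
```

Emit:
{"api": "send_rows", "payload": {
  "commands": [
    [1,[-0.0005,0.0036,-0.008],[0,0,0]]
  ]
}}

```text
clock: 14.4
tool_pos: [0.6339, 0.2064, 0.1101]
orientation: [153.2, 0.0, 174.2]
force: [-0.6, -2.9, 4.7]
opening: 0.0139
```

```bash
python3 settle.py 8; python3 tgt.py -.006 0 .0001
```

```text
14.4 X,Y,gap mm [ 0.2219  0.1138 -4.6473] turn needed deg [-0.4331  0.0746 -0.0233] F face axes [-0.2538 -0.5618  5.5258] M [-1.5185  0.5733  0.1092]
14.45 X,Y,gap mm [ 0.1798  0.114  -5.0391] turn needed deg [-0.4375  0.0706 -0.0163] F face axes [-0.5493  0.6175  5.6912] M [-1.4161  0.3369  0.0347]
14.5 X,Y,gap mm [ 0.2277  0.1589 -4.9278] turn needed deg [-0.4341  0.073  -0.0232] F face axes [-0.2896  0.8333  5.005 ] M [-1.5073  0.4103 -0.0006]
14.55 X,Y,gap mm [ 0.2083  0.1166 -4.8625] turn needed deg [-0.4317  0.0659 -0.0239] F face axes [-0.1286  1.1651  5.1269] M [-1.5161  0.4235  0.0354]
14.6 X,Y,gap mm [ 0.2398  0.1079 -4.7996] turn needed deg [-0.4306  0.0694 -0.0217] F face axes [-0.1826  0.4678  4.9407] M [-1.5114  0.4181 -0.0237]
14.65 X,Y,gap mm [ 0.2167  0.1491 -4.8106] turn needed deg [-0.4319  0.071  -0.0267] F face axes [-0.7756  0.6129  5.1348] M [-1.4857  0.3796  0.048 ]
14.7 X,Y,gap mm [ 0.2262  0.1317 -4.7957] turn needed deg [-0.434   0.0716 -0.022 ] F face axes [-0.651   0.3147  5.261 ] M [-1.4226  0.314   0.0327]
14.75 X,Y,gap mm [ 0.188   0.1224 -4.8445] turn needed deg [-0.4334  0.0665 -0.0231] F face axes [0.1154 0.459  5.3561] M [-1.4761  0.273   0.0129]
units
goal [0.6337 0.2069 0.1088] [153.6764   0.     174.1737]
pose [0.6339 0.2065 0.1099] [153.2368   0.0235 174.1926] F [-0.6512 -2.0122  4.292 ] Fn 4.763922362620251 M [-1.4446  0.3367 -0.0118] open 0.013716672781491555 t 14.8 j [ 18.977   22.8271  -5.5517 -30.4314 -53.7891  -8.2043]
shift units [-0.0007  0.0017 -0.0044] turn units [-0.0012  0.0002 -0.0001] mm [-0.1664  0.4201 -1.1056] deg [-0.4349  0.0679 -0.0191] mm in face axes [-0.2082 -0.1308 -1.1688]
```

```bash
python3 - <<'E'
from plant import snapshot
import cv2,numpy as np
for i in range(2):
  s=snapshot("wrist"); np.savez(f"pics/wrist9{i}.npz",**s)
cv2.imwrite("pics/w9.png",cv2.resize(s["color"][100:330,180:400],None,fx=2.6,fy=2.6,interpolation=cv2.INTER_CUBIC))
E
for k in 90 91; do python3 samp.py wrist$k; done
```

```text
slide top plane [0.632  0.1929 0.0962] [-0.0452 -0.4393  0.8972] 0.0005535283800036259 vs face n [-0.045  -0.4411  0.8963] deg err about X,Y: [-0.1137 -0.0196]
height over free face of slide top 0.0010152474566429218
X range [-34.8075  34.2211] Ymin -29.76689088001874 expected -35 35 -30
((-0.36396026611328125, -18.17943572998047), (24.029266357421875, 70.1202163696289), 89.84075927734375)
slide top plane [0.632  0.1929 0.0962] [-0.0454 -0.4391  0.8973] 0.0005656837048904853 vs face n [-0.045  -0.4411  0.8963] deg err about X,Y: [-0.1268 -0.0343]
height over free face of slide top 0.0010151038832181816
X range [-34.834   34.2061] Ymin -29.68449193859747 expected -35 35 -30
((-0.2400054931640625, -18.145549774169922), (23.715585708618164, 70.18746185302734), 89.97349548339844)
```

View pics/w9.png

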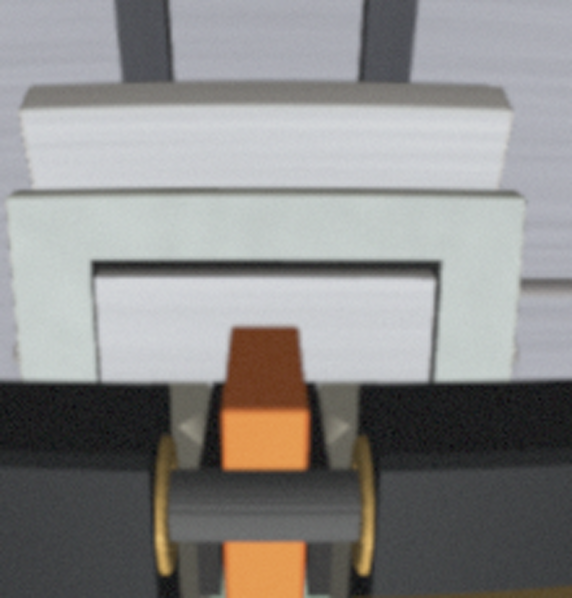

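```bash
python3 - <<'E'
from meas import *
from tgt import goal,C,n
p,M,X,Y=goal(0)
for nm,(a,b) in(("wrist7",(162,172)),("wrist8",(175,192)),("wrist90",(178,198)),("wrist91",(178,198))):
    s=load(nm);P=fcloud(s); h=((P-C)@n*1000)[a:b,200:365] ; x=((P-C)@X*1000)[a:b,200:365]; y=((P-C)@Y*1000)[a:b,200:365]
    k=(abs(x)<45)&(y<-34)&(y>-45)&(abs(h)<9); print(nm,k.sum(),"face strip mean",np.nanmean(h[k]),"med",np.nanmedian(h[k]))
E
```

```text
wrist7 1132 face strip mean -0.24769343957175616 med -0.2310436916975486
wrist8 2541 face strip mean -0.19392634345308024 med -0.18578900244520075
wrist90 2966 face strip mean -4.9964759370620335 med -5.002618040501167
wrist91 2976 face strip mean -4.994793725567769 med -4.990763242079699
```

Emit:
{"api": "send_rows", "payload": {
  "commands": [
    [1,[0,0.001,-0.0022],[0,0,0]]
  ]
}}

```text
clock: 15.0
tool_pos: [0.6339, 0.2067, 0.1095]
orientation: [153.2, 0.0, 174.2]
force: [-0.9, -2.1, 5.3]
opening: 0.0138
```

```bash
python3 settle.py 10; python3 pic.py A wrist scene top; python3 - <<'E'
from meas import *
from tgt import goal,C,n
p,M,X,Y=goal(0)
for nm,(a,b) in(("wristA",(178,198)),):
    s=load(nm);P=fcloud(s); h=((P-C)@n*1000)[a:b,200:365] ; x=((P-C)@X*1000)[a:b,200:365]; y=((P-C)@Y*1000)[a:b,200:365]
    k=(abs(x)<45)&(y<-34)&(y>-45)&(abs(h)<9); print(nm,k.sum(),"face strip mean",np.nanmean(h[k]))
c=load("sceneA")["color"];cv2.imwrite("pics/sA.png",cv2.resize(c[60:230,285:465],None,fx=3.3,fy=3.3,interpolation=cv2.INTER_CUBIC))
c0=load("sceneA")["color"]
E
python3 samp.py wristA
```

```text
15.0 X,Y,gap mm [ 0.2141  0.1228 -5.3469] turn needed deg [-0.4362  0.0729 -0.0199] F face axes [-0.6538  0.4261  5.697 ] M [-1.4502  0.4511  0.0975]
15.05 X,Y,gap mm [ 0.219   0.1507 -5.4392] turn needed deg [-0.4363  0.0745 -0.0224] F face axes [-0.9388  0.3462  6.1323] M [-1.3917  0.3819  0.0651]
15.1 X,Y,gap mm [ 0.1805  0.1301 -5.4462] turn needed deg [-0.4354  0.0686 -0.0222] F face axes [-0.7244  1.2036  5.5911] M [-1.4606  0.3606  0.01  ]
15.15 X,Y,gap mm [ 0.1875  0.1262 -5.4084] turn needed deg [-0.4347  0.0715 -0.0232] F face axes [0.1676 1.4035 6.0748] M [-1.4304  0.4136 -0.0424]
15.2 X,Y,gap mm [ 0.1779  0.1409 -5.3898] turn needed deg [-0.4362  0.0698 -0.0245] F face axes [-0.4351  0.3503  6.637 ] M [-1.4229  0.3779  0.0679]
15.25 X,Y,gap mm [ 0.2079  0.1383 -5.3732] turn needed deg [-0.435   0.0748 -0.0236] F face axes [ 0.0573 -0.5453  5.6407] M [-1.4833  0.3904  0.0754]
15.3 X,Y,gap mm [ 0.1769  0.143  -5.3767] turn needed deg [-0.4351  0.0718 -0.0261] F face axes [0.0618 0.2229 5.1188] M [-1.4047  0.3651  0.0119]
15.35 X,Y,gap mm [ 0.2079  0.1128 -5.3606] turn needed deg [-0.4354  0.0731 -0.0197] F face axes [-0.7099  0.111   5.8204] M [-1.4755  0.4142  0.0313]
15.4 X,Y,gap mm [ 0.2193  0.139  -5.3752] turn needed deg [-0.4354  0.0741 -0.0226] F face axes [-0.4141  0.1631  5.2355] M [-1.3899  0.4325  0.0613]
15.45 X,Y,gap mm [ 0.2191  0.1544 -5.3777] turn needed deg [-0.4355  0.0745 -0.0237] F face axes [0.142  0.3393 6.0791] M [-1.4356  0.3832  0.0811]
units
wristA 2959 face strip mean -5.500405330393875
slide top plane [0.6321 0.1931 0.0957] [-0.0457 -0.4374  0.8981] 0.0005744469092526031 vs face n [-0.045  -0.4411  0.8963] deg err about X,Y: [-0.2321 -0.0604]
height over free face of slide top 0.0005058294529495235
X range [-34.8251  34.2083] Ymin -29.695689202352245 expected -35 35 -30
((-0.297271728515625, -18.451908111572266), (70.22217559814453, 23.813865661621094), 0.16473594307899475)
```

View pics/sA.png

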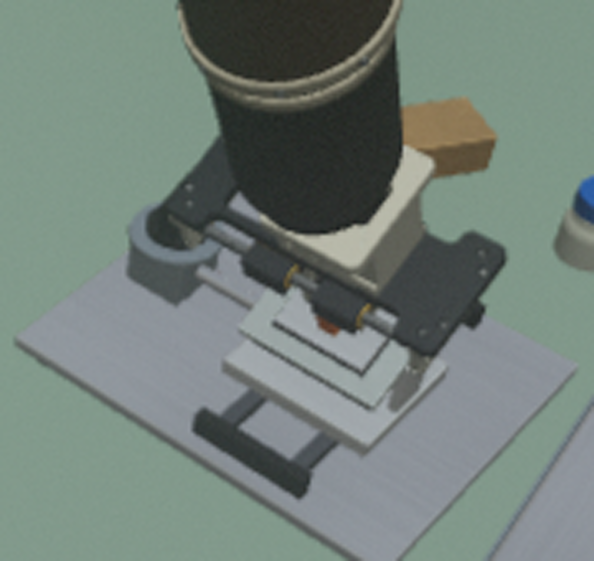

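View pics/sceneA.png

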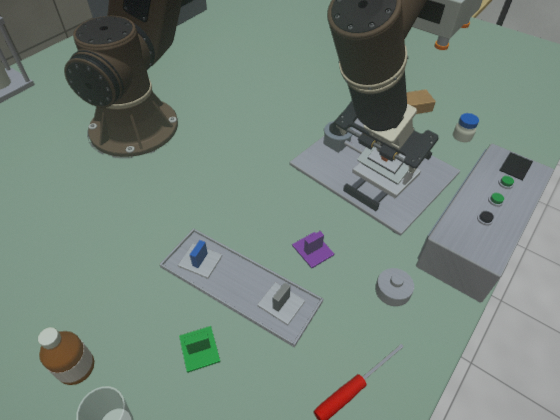

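```bash
python3 -c "
from plant import order; print(order.close_job())"; python3 settle.py 1
```

```text
the job is handed in; nothing more can be done
None
the job is handed in; nothing more can be done
```

I handed the job in at about 15.6 s with the arm still gripping the orange sample and holding it pressed on the pad.

**Clamp:** I turned the knob about 58° clockwise until the torque rose sharply (0.15 to about 0.8 N m). The wrist view then showed the bar 58° on from its start, which fits the 1.4 rad stop if the bar lies along the bed's x at zero. The carriage is at the same pixels in the scene image as at the start, within about a pixel.

**Sample:** I took the orange one from the middle of the tray; blue and grey are still lying in their places.

**Pressing checks:**
- **Position:** the slide sits centred on the pad to about 0.5 mm.
- **Angle:** it is square to about 0.2° and matches the face's tilt (26°) to about 0.4°.
- **Travel:** depth images of the face show it pressed in 5.3 mm, and the tool's position gives about the same.

**One disagreement:** the wrist force is about 7 N after taking off the free baseline, which would mean only about 4 mm of travel. I trusted the camera and position readings because they agree with each other; either way it is near half.

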